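# Take the pile apart and put each thing in its storage nest

### The job

Someone has piled four things on the bench: the timer at the bottom, then the sample jar, the eraser, and the brass mass on top. Take the pile apart from the top down, one thing at a time, and set each in its own low wooden nest: the brass mass upright in the small round one, the eraser flat in the oblong one, the jar upright in the large round one and the timer face up in the big nearly square one, each fully on the nest's floor and not on its rim. Never let the jar tip over, and leave the dropper bottle and the bar magnet that stand nearby where they are.

Things in the scene. Friction and masses are not known exactly. Their poses are not given: they have to be found in the camera images.
- brass_mass: small knobbed brass mass, on top of the pile, about 50 g: a round body 30 mm in diameter, straight sided up to 15 mm, then narrowing to a knob, 30 mm high in all. Origin at the centre of its flat underside (the body stands 1 mm off centre to +x), z up along its axis.
- rubber: used white eraser in a card sleeve, under the brass mass: a plain bar 21 mm (x) by 45 mm (y) by 12 mm high, lying flat; its ends show on both sides of the mass. Origin at the centre of its underside, x across it, y along it, z up.
- jar: sample jar with a ribbed screw lid, under the eraser: upright cylinder 44 mm in diameter, 64 mm high, flat lid. About 60 g. Origin at the centre of its underside, z up.
- timer: flat digital timer, at the bottom of the pile, lying on the bench face up: a rounded housing 62 mm (x) by 62 mm (y) by 17 mm high, sides upright between 3 and 14 mm. Origin on its underside, 3 mm off the housing's middle: the housing reaches 34 mm to -x, 28 mm to +x (thin parts that cannot be felt reach 34 mm) and 31 mm either way in y; z up out of its display face.
- nest_small_round: fixed low wooden dish, the small round one, the place for the brass mass: round pocket 50 mm in diameter with an upright rim 4 mm thick. Origin at the centre of its underside on the bench; its floor is 3 mm and its rim top 7 mm above that.
- nest_oblong: fixed low wooden tray, the small oblong one, the place for the eraser: pocket 63 mm (x, its long side) by 39 mm (y), rim 4 mm thick. Origin at the centre of its underside on the bench; floor 3 mm, rim top 7 mm above that.
- nest_big_round: fixed low wooden dish, the larger round one, the place for the jar: round pocket 64 mm in diameter, rim 4 mm thick. Origin at the centre of its underside on the bench; floor 3 mm, rim top 7 mm above that.
- nest_square: fixed low wooden tray, the big nearly square one, the place for the timer: pocket 86 mm (x) by 80 mm (y), rim 4 mm thick. Origin at the centre of its underside on the bench; floor 3 mm, rim top 7 mm above that.
- bottle: dropper bottle with a rubber teat, standing loose among the nests, not to be moved: 31 mm in diameter, 92 mm high. Origin at the centre of its underside.
- magnet: bar magnet lying loose on the bench, not to be moved: 12 mm (x) by 75 mm (y) by 10 mm high. Origin at the centre of its underside.
Not all that is in view belongs to the job. What is shaped like the jar but blue or purple is not meant.

How it is judged:
By the outcome, as a careful person would: the job done as asked, in the order asked, and still so for the second after the job is handed in, with the robot touching nothing.
It also fails if it takes over 112 s, if anything falls off the work surface, if the arm or the gripper's body presses on something with over 40 N, if the wrist force passes 120 N, or if a joint passes its speed limit or range.

### The arm

A 7-joint arm with a two-finger parallel gripper is mounted at the origin on a cart in front of the work surface, level with it; the furniture and walls round the work are solid. World frame = base frame: x ahead of the robot, y to its left, z up, the work surface at z = 0. Lengths are in m, angles in rad, forces in N, time in s.
With the tool pointing down it reaches from about 0.4 to 0.85 m from the base axis. Payload 6.9 kg.
Tool frame: the origin (TCP) lies midway between the tips of the shut fingers; the grasp point (between the pads) lies 19 mm behind it; z points along the fingers, y is the line along which they close (so a half turn about z gives the same grasp; the last joint's range is limited). The gripper opens to 85 mm and grips with 20 to 120 N. Pads are 22 mm wide; open, the fingers measure 114 mm over their backs; the gripper's body (76 mm by 85 mm) begins 54 mm behind the grasp point. The pads swing forward as they close: fully open they stand 13 mm farther back than shut.
Start: joints at [-1.036, 0.507, -0.238, 1.5, 0.126, 1.149, -0.155], TCP at [0.26, 0.568, 0.209] pointing down, gripper open.
Joint ranges: [-3.08, 3.08], [-0.24, 2.05], [-1.43, 1.35], [0, 2.5], [-1.52, 4.66], [0.17, 1.96], [-2.89, 2.89]. Speed limits (rad/s): [2.39, 2.39, 3.14, 3.14, 3.14, 3.14, 3.14].

### API

Orientations are given as a unit quaternion [x, y, z, w].
In Python, from bench import robot gives the robot as it stands.
- The arm moves only by the tool drive_tool, never from a script. Its arguments are lists of equal length, an entry for each row: "rotation": the turn, a rotation vector about the world's x, y, z in degrees, a list of three; "translation": the shift along the world's x, y, z in units of 25 mm (1.0 is 25 mm), a list of three; "jaw": the opening, from 0 (shut) to 1 (fully open). In form: {"rotation": [[rx, ry, rz], ...], "translation": [[tx, ty, tz], ...], "jaw": [jaw, ...]}. A call has 1 to 12 rows; each row shifts and turns the commanded pose from where the row before left it; what a row does not reach is not made up. A row lasts 1/8 s, in which the tool goes at most 62.5 mm and 10.7 degrees, less where a joint would pass 70% of its speed; a pose out of reach is approached as far as the arm can. A call is refused whole if a number of a shift passes 1 or a number of a turn 10.7, either way. A call with a gripper value outside its range is refused whole. The fingers move at their own pace and stop on an object; "grip_force" is the grip in N (left out, the last holds). Time passes only in rows, so rows that do not move let the fingers close. It gives the time, the measured TCP pose, the force, the opening and the grip force at its end, in the units of the state.
- robot.get_obs(): the state, without advancing time (a new reading comes with each control period).
- robot.snapshot(name): name is "scene" or "side" or "wrist"; returns a dict with "color" (480x640x3 uint8, blue, green, red), "mtx" (3x3 intrinsics, pixels), "extrinsics" (4x4, takes a point from world to camera coordinates). Camera axes: x right, y down, z forward; pixel columns grow to the right and rows downward; lengths in m; the calibration is good to about 2 mm. The wrist camera is an equidistant fisheye: a pixel r from the principal point sees the ray r / f radians off the axis. A picture is of the moment at which its call begins. There is no depth.
- robot.job_done(): hands the job in; it is judged then, once.
Trained networks look in the newest picture that a camera, given by its name, has taken for a name from the list of things; names that differ only in an ending like _2 or _b are one class to them, and where a whole thing is asked for, a point or a joint stands for the part that bears it (a point fixed in the world has none). Each returns a list of dicts, best first, with "p" (0 to 1); they miss things now and then, are a little off and sometimes report something else, mostly with a low value. They report only what shows in the picture. A call takes as long as a camera call. They do not tell look-alikes from the thing itself.
- robot.find_in(target, camera): "rect" ([left, top, width, height] in pixels, round what is visible of it).
- robot.regions_of(target, camera): "pixels" (480x640 bool, what is visible of it) and "rect" ([left, top, width, height] in pixels, round what is visible of it).
The state is a dict: "time_s": time; "qpos": joint angles; "qd": joint speeds; "joint_torque": joint torques, N m; "tcp_pos": TCP position; "ee_rot": TCP orientation; "wrist_force": force on the tool from outside, world axes, zero at the start; "wrist_torque": the same for the moment, N m; "finger_gap": opening from 0.0 (shut) to 1.0 (fully open); "gripper_force": force on a finger pad.
Only numpy, scipy, OpenCV 4.12 (cv2) and the standard library are available. Lean on these libraries where they do the work, as an engineer would, in place of code of your own. Each camera call takes 0.05 s, during which the arm holds its last target. There are 200 camera calls.

## Working session

There is one attempt and no reset: what is moved stays moved. The work goes in short steps, Python scripts to look and compute and a tool call to move; the robot and the scene stay as the last step left them, time stands still between calls to the robot, and variables do not carry over. Pictures are saved under pics/ and viewed, at most 14 in all, crops included, and the job is handed in when it is done.

Besides the shell and the picture viewer there is one more tool, called in YAML: its name, and indented under it one key for each argument. drive_tool: Moves the arm, as the interface text tells. Its arguments: {"type":"object","properties":{"rotation":{"type":"array"},"translation":{"type":"array"},"jaw":{"type":"array"},"grip_force":{"type":"number"}},"required":["rotation","translation","jaw"]}

```bash
mkdir -p pics; ls; cat > h.py <<'E'
import numpy as np, cv2
from bench import robot
def snap(n,f=None):
    s=robot.snapshot(n)
    if f: cv2.imwrite('pics/'+f,s['color'])
    return s
def ray(s,u,v,fish=False):
    K=np.array(s['mtx']);E=np.array(s['extrinsics'])
    x=(u-K[0,2])/K[0,0];y=(v-K[1,2])/K[1,1]
    if fish:
        r=np.hypot(x,y);d=np.array([x/r*np.sin(r),y/r*np.sin(r),np.cos(r)]) if r>1e-9 else np.array([0,0,1.])
    else: d=np.array([x,y,1.])
    R=E[:3,:3];return -R.T@E[:3,3],R.T@d
def atz(s,u,v,z,fish=False):
    c,d=ray(s,u,v,fish);return c+d*(z-c[2])/d[2]
def proj(s,P):
    K=np.array(s['mtx']);E=np.array(s['extrinsics']);P=np.atleast_2d(P)
    c=P@E[:3,:3].T+E[:3,3];q=c@K.T;return q[:,:2]/q[:,2:]
E
python3 - <<'E'
from h import *
o=robot.get_obs();print({k:np.round(v,3).tolist() for k,v in o.items()})
S={n:snap(n,n+'0.png') for n in('scene','side','wrist')}
T='brass_mass rubber jar timer nest_small_round nest_oblong nest_big_round nest_square bottle magnet'.split()
for n in S:
    print(n,'campos',np.round(ray(S[n],320,240)[0],3))
    for t in T: print(t,[(np.round(r['rect']).astype(int).tolist(),round(r['p'],2)) for r in robot.find_in(t,n)][:4])
E
```

```text
pics
{'time_s': 0.0, 'qpos': [-1.036, 0.508, -0.237, 1.501, 0.126, 1.149, -0.155], 'qd': [-0.0, -0.001, -0.0, -0.001, 0.001, 0.001, -0.001], 'joint_torque': [-0.001, -62.06, -2.187, -24.966, 0.013, 0.012, 0.0], 'tcp_pos': [0.26, 0.568, 0.208], 'ee_rot': [0.213, 0.977, -0.001, -0.0], 'wrist_force': [0.565, 0.287, -0.108], 'wrist_torque': [-0.004, -0.028, -0.014], 'gripper_force': 0.0, 'finger_gap': 1.002}
scene campos [-0.147  0.509  0.615]
brass_mass [([281, 264, 20, 23], 0.76)]
rubber [([274, 277, 29, 18], 0.59), ([278, 262, 22, 26], 0.42)]
jar [([313, 326, 26, 44], 0.94), ([275, 286, 32, 36], 0.84), ([324, 259, 22, 42], 0.63)]
timer [([268, 308, 44, 29], 0.77), ([277, 284, 26, 13], 0.25)]
nest_small_round [([201, 283, 33, 26], 0.9)]
nest_oblong [([320, 228, 34, 33], 0.83)]
nest_big_round [([260, 206, 33, 25], 0.81)]
nest_square [([300, 187, 57, 33], 0.94)]
bottle [([275, 231, 16, 40], 0.96)]
magnet [([215, 238, 16, 24], 0.73)]
side campos [0.336 0.907 0.467]
brass_mass [([354, 238, 18, 18], 0.52)]
rubber [([353, 251, 22, 10], 0.67)]
jar [([404, 258, 29, 46], 0.82), ([349, 258, 29, 37], 0.57), ([343, 236, 16, 36], 0.54)]
timer [([341, 281, 40, 25], 0.83)]
nest_small_round [([269, 313, 40, 25], 0.64)]
nest_oblong [([286, 238, 35, 15], 0.68), ([268, 313, 40, 27], 0.29)]
nest_big_round [([218, 248, 34, 21], 0.95)]
nest_square [([229, 218, 44, 26], 0.84)]
bottle [([344, 281, 34, 26], 0.71), ([285, 233, 18, 46], 0.69)]
magnet [([212, 291, 43, 15], 0.86)]
wrist campos [0.198 0.596 0.373]
brass_mass []
rubber []
jar [([60, 286, 51, 56], 0.97), ([124, 344, 11, 8], 0.54)]
timer [([121, 349, 15, 3], 0.61)]
nest_small_round []
nest_oblong [([112, 442, 26, 26], 0.94)]
nest_big_round []
nest_square [([114, 443, 24, 27], 0.18)]
bottle [([152, 434, 19, 21], 0.59)]
magnet []
```

```bash
python3 - <<'E'
import cv2
a=cv2.imread('pics/scene0.png')[170:390,180:380];b=cv2.imread('pics/side0.png')[190:360,190:450]
cv2.imwrite('pics/c1.png',cv2.resize(a,None,fx=2.7,fy=2.7,interpolation=3));cv2.imwrite('pics/c2.png',cv2.resize(b,None,fx=3,fy=3,interpolation=3))
E
```

```text
(no output)
```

View pics/c1.png

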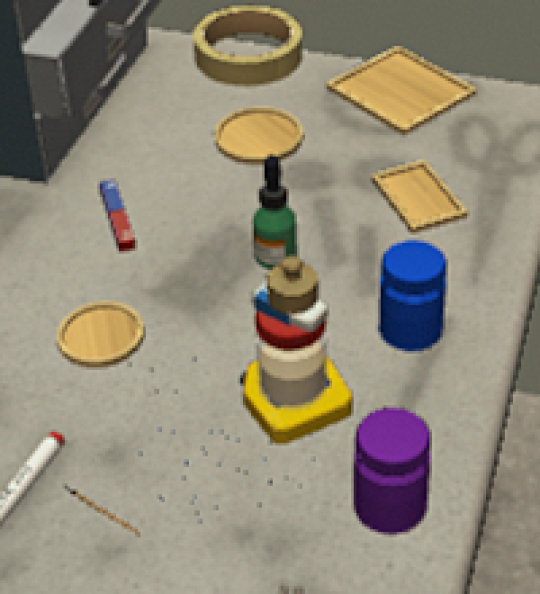

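View pics/c2.png

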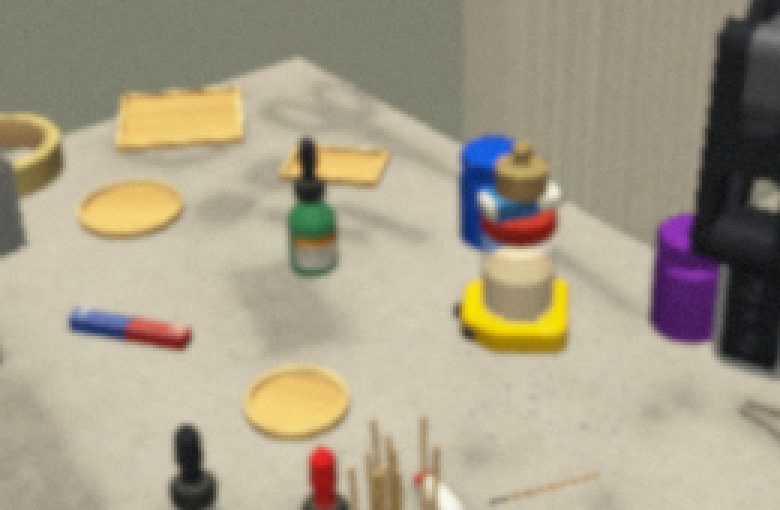

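View pics/scene0.png

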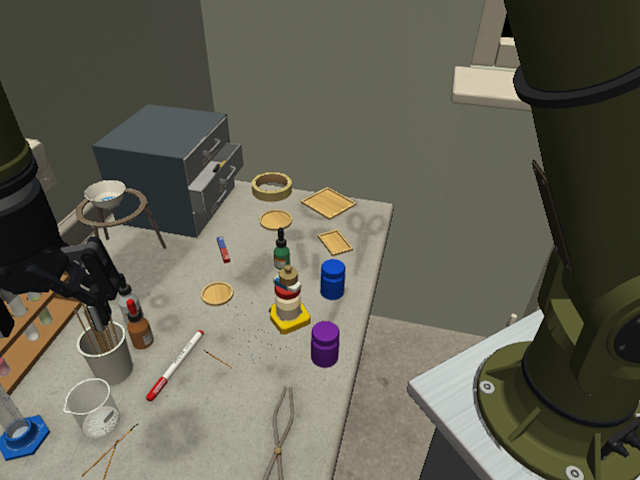

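The scene picture shows the pile at (290,300): brass (290,275), eraser, red-lidded jar, and yellow timer. The other candidates for the jar are the blue one at (333,280) and the purple one at (325,345), both decoys. There is one of each nest: small round (217,296), oblong (337,244), big round (276,218) and square (328,203). The roll of tape (272,186) isn't a nest, and the bottle is at (283,250).

```bash
cat >> h.py <<'E'
def mask(t,n,box=None):
    R=[r for r in robot.regions_of(t,n) if r['p']>.15]
    if box is not None: R=[r for r in R if box[0]<=r['rect'][0]+r['rect'][2]/2<=box[1]]
    return R[0] if R else None
def plane_rect(s,m,z,fish=False):
    cs,_=cv2.findContours(m.astype(np.uint8),0,1);c=max(cs,key=cv2.contourArea)[:,0]
    P=np.array([atz(s,u,v,z,fish)[:2] for u,v in c])
    (x,y),(w,h),a=cv2.minAreaRect((P*1000).astype(np.float32))
    return P,(round(x,1),round(y,1),round(w,1),round(h,1),round(a,1))
E
python3 - <<'E'
from h import *
for n in('scene','side'):
    s=snap(n);print(n)
    for t,z,b in [('nest_small_round',.006,None),('nest_oblong',.006,None),('nest_big_round',.006,None),('nest_square',.006,None),('magnet',.008,None),('timer',.012,(270,400)),('rubber',.092,None),('brass_mass',.107,None),('jar',.05,(280,310) if n=='scene' else (355,375)),('bottle',.04,(270,310))]:
        r=mask(t,n,b)
        if r is None: print(t,None);continue
        P,q=plane_rect(s,r['pixels'],z)
        print(t,round(r['p'],2),np.round(r['rect']),q)
E
```

```text
scene
nest_small_round 0.91 [200. 281.  32.  26.] (461.5, 345.4, 60.1, 55.9, 9.5)
nest_oblong 0.75 [320. 229.  33.  29.] (480.2, 79.3, 53.2, 80.0, 84.2)
nest_big_round 0.91 [259. 210.  33.  20.] (612.2, 148.9, 65.2, 70.8, 64.4)
nest_square 0.68 [320. 231.  32.  28.] (480.7, 80.5, 49.2, 76.9, 85.2)
magnet 0.67 [218. 237.  11.  24.] (570.5, 288.6, 11.5, 78.8, 79.1)
timer 0.97 [270. 307.  41.  28.] (345.1, 259.8, 63.7, 70.0, 86.3)
rubber 0.74 [276. 278.  25.  14.] (340.5, 265.2, 47.2, 23.5, 35.5)
brass_mass 0.62 [279. 263.  20.  24.] (343.8, 261.1, 30.0, 48.7, 61.0)
jar 0.82 [274. 284.  29.  40.] (339.9, 263.2, 43.6, 80.4, 63.1)
bottle 0.81 [278. 229.  12.  42.] (483.1, 201.3, 28.3, 123.1, 61.8)
side
nest_small_round 0.24 [228. 220.  43.  22.] (613.1, 19.1, 96.6, 105.3, 13.4)
nest_oblong 0.88 [285. 240.  37.  14.] (473.3, 86.5, 56.3, 53.9, 84.8)
nest_big_round 0.84 [218. 249.  32.  20.] (611.9, 156.7, 68.7, 77.4, 18.2)
nest_square 0.83 [230. 217.  40.  25.] (612.2, 21.2, 93.3, 98.6, 13.4)
magnet 0.53 [213. 293.  43.  16.] (572.2, 293.5, 29.0, 82.8, 80.2)
timer 0.76 [341. 282.  41.  24.] (350.3, 269.3, 68.5, 68.1, 4.5)
rubber 0.53 [352. 250.  25.  14.] (346.5, 275.0, 47.0, 33.8, 14.0)
brass_mass 0.83 [355. 239.  21.  19.] (347.9, 265.0, 28.0, 64.3, 0.8)
jar 0.91 [348. 258.  30.  38.] (348.7, 270.4, 43.3, 115.0, 0.4)
bottle 0.91 [284. 234.  19.  46.] (480.0, 195.0, 31.4, 167.1, 10.5)
```

drive_tool:
  rotation:
    - [0,0,0]
    - [0,0,0]
    - [0,0,0]
    - [0,0,0]
    - [0,0,0]
    - [0,0,0]
    - [0,0,0]
    - [0,0,0]
    - [0,0,0]
    - [0,0,0]
    - [0,0,0]
    - [0,0,0]
  translation:
    - [0,0,0.8]
    - [0,0,0.8]
    - [0.5,-1,0]
    - [0.5,-1,0]
    - [0.5,-1,0]
    - [0.5,-1,0]
    - [0.5,-1,0]
    - [0.5,-1,0]
    - [0.5,-1,0]
    - [0.5,-1,0]
    - [0.5,-1,0]
    - [0.5,-1,0]
  jaw: [1,1,1,1,1,1,1,1,1,1,1,1]
  grip_force: 30

```text
time_s: 4.25
tcp_pos: [0.3858, 0.3173, 0.2489]
ee_rot: [0.213, 0.977, 0.0, 0.0]
wrist_force: [-0.6, 0.3, -0.1]
finger_gap: 1.002
gripper_force: 0.0
```

drive_tool:
  rotation:
    - [0,0,0]
    - [0,0,0]
    - [0,0,0]
    - [0,0,0]
    - [0,0,0]
  translation:
    - [0.3,-1,0]
    - [0.3,-1,0]
    - [0,-1,0]
    - [0,0,0]
    - [0,0,0]
  jaw: [1,1,1,1,1]

```text
time_s: 4.88
tcp_pos: [0.4004, 0.244, 0.249]
ee_rot: [0.213, 0.977, 0.0, 0.0]
wrist_force: [-0.4, 0.4, 0.5]
finger_gap: 0.998
gripper_force: 0.0
```

```bash
python3 - <<'E'
from h import *
s=snap('wrist','w1.png');print(np.round(ray(s,s['mtx'][0][2]+.01,s['mtx'][1][2],True),3),np.round(s['mtx'],1).tolist())
for t,z in [('nest_small_round',.006),('nest_oblong',.006),('nest_big_round',.006),('nest_square',.006),('magnet',.009),('timer',.014),('rubber',.093),('brass_mass',.103),('jar',.08),('bottle',.04)]:
    for r in robot.regions_of(t,'wrist')[:2]:
        P,q=plane_rect(s,r['pixels'],z,True)
        print(t,round(r['p'],2),np.round(r['rect']),q)
E
```

```text
[[ 0.338  0.272  0.414]
 [ 0.245 -0.112 -0.963]] [[371.6, 0.0, 327.5], [0.0, 371.6, 236.9], [0.0, 0.0, 1.0]]
nest_small_round 0.85 [404. 185.  49.  54.] (465.8, 341.7, 56.9, 56.7, 68.3)
nest_oblong 0.79 [217. 284.  45.  58.] (484.4, 78.5, 50.3, 74.6, 84.1)
nest_big_round 0.83 [302. 349.  54.  44.] (614.5, 147.9, 69.8, 71.5, 65.5)
nest_square 0.89 [218. 365.  53.  41.] (594.4, 22.2, 60.4, 64.3, 14.0)
magnet 0.93 [408. 284.  19.  55.] (574.2, 285.2, 15.0, 79.4, 79.8)
timer 0.91 [287. 118.  64.  66.] (353.2, 256.5, 66.3, 61.0, 0.4)
rubber 0.68 [294. 133.  51.  46.] (365.4, 266.8, 11.0, 21.3, 36.7)
rubber 0.18 [299. 137.  36.  39.] (349.8, 255.9, 30.0, 31.1, 79.5)
brass_mass 0.68 [300. 136.  36.  39.] (349.6, 256.5, 30.8, 31.1, 65.1)
jar 0.86 [297. 132.  43.  44.] (342.2, 272.3, 33.1, 11.0, 27.0)
jar 0.84 [244.  43.  46.  52.] (260.9, 248.9, 50.3, 39.3, 18.6)
bottle 0.76 [309. 261.  28.  46.] (479.8, 202.9, 28.4, 56.9, 65.5)
bottle 0.59 [313. 133.  30.  41.] (342.5, 272.2, 35.0, 10.8, 26.7)
```

View pics/w1.png

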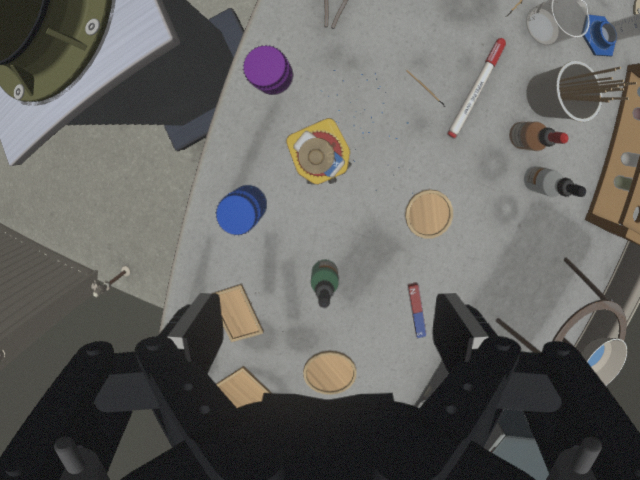

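The wrist picture shows the pile at (318,155): brass knob (316,155) on the white and blue eraser, the red lid and the yellow timer. The blue and purple decoys are at (240,212) and (267,68), and all four nests are in view.

```bash
python3 - <<'E'
import cv2
a=cv2.imread('pics/w1.png')[105:195,270:370]
cv2.imwrite('pics/c3.png',cv2.resize(a,None,fx=6,fy=6,interpolation=cv2.INTER_CUBIC))
E
```

```text
(no output)
```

View pics/c3.png

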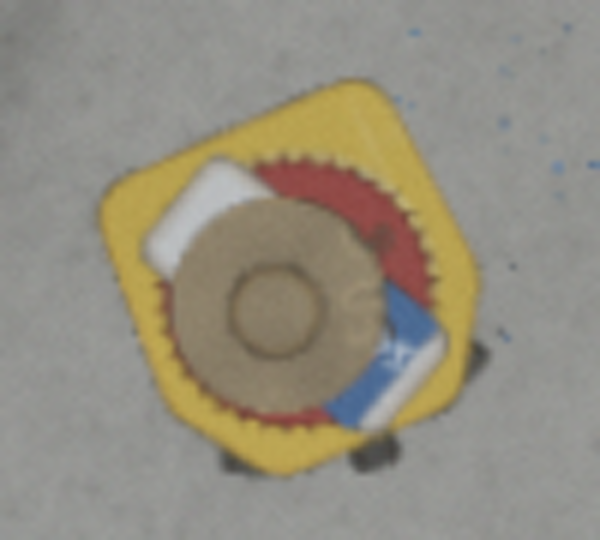

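The crop confirms the choice: knobbed brass mass centred near crop (279,305), full-frame (316.5,156), on the white and blue eraser. Under that are the ribbed red lid and the yellow timer, with the buttons (+x side) towards the lower right.

```bash
cat >> h.py <<'E'
def info():
    from scipy.spatial.transform import Rotation as R
    o=robot.get_obs();r=R.from_quat(o['ee_rot']).as_matrix()
    print('t',o['time_s'],'tcp',np.round(o['tcp_pos'],4),'ydir',round(np.degrees(np.arctan2(r[1,1],r[0,1])),1),'gap',round(o['finger_gap'],3),'q',np.round(o['qpos'],2))
E
python3 - <<'E'
from h import *
s=snap('wrist')
f=lambda c,z:atz(s,270+(c[0]+.5)/6-.5,105+(c[1]+.5)/6-.5,z,True)[:2]*1000
e=np.array([f(c,.093) for c in[(220,160),(145,245),(443,340),(365,432)]])
print('eraser',e.round(1),e.mean(0).round(1)); d=(e[2]+e[3]-e[0]-e[1])/2;print(np.hypot(*d),np.degrees(np.arctan2(d[1],d[0])), np.hypot(*(e[1]-e[0])),np.hypot(*(e[3]-e[2])))
print('brass body',f((279,305),.108),'knob',f((277,311),.123),'lid',f((298,291),.080))
t=np.array([f(c,.014) for c in[(355,80),(105,210),(478,285),(175,410)]]);print('timer',t.round(1))
d=t[1]-t[0];print('timer y dir',np.degrees(np.arctan2(d[1],d[0])))
print('ends',f((230,145),.017),f((375,455),.008))
for n in('scene','side'):
  ss=snap(n)
  print(n,proj(ss,[[.3496,.2565,.108],[.3496,.2565,.123]]).round(1))
info()
E
```

```text
eraser [[327.2 256. ]
 [333.7 241.2]
 [364.  274.1]
 [371.5 258.4]] [349.1 257.4]
41.298822410176136 25.324118314357776 16.219791882710016 17.4110869373959
brass body [349.12405586 255.63572339] knob [349.18685457 255.83730179] lid [349.41070044 257.64914332]
timer [[321.5 279.9]
 [323.8 230. ]
 [363.9 284.6]
 [361.8 225.9]]
timer y dir -87.32705754400408
ends [322.89786794 255.12152582] [384.9876907  254.90114102]
scene [[288.3 271.7]
 [288.  264.6]]
side [[362.6 243.1]
 [362.8 235.1]]
t 5.575 tcp [0.4004 0.2431 0.2488] ydir 65.4 gap 1.002 q [-0.48  0.23 -0.15  1.83  0.04  1.09  0.5 ]
```

drive_tool:
  rotation:
    - [0,0,10]
    - [0,0,10]
    - [0,0,10]
    - [0,0,10]
    - [0,0,10]
    - [0,0,0]
    - [0,0,0]
  translation:
    - [-0.43,0.13,-0.4]
    - [-0.43,0.13,-0.4]
    - [-0.43,0.13,-0.4]
    - [-0.43,0.13,-0.4]
    - [-0.42,0.12,-0.6]
    - [0,0,-0.6]
    - [0,0,0]
  jaw: [1,1,0.8,0.7,0.6,0.6,0.6]

```text
time_s: 6.45
tcp_pos: [0.3465, 0.2587, 0.1782]
ee_rot: [-0.22, 0.976, -0.0, -0.001]
wrist_force: [0.0, -1.1, 0.5]
finger_gap: 0.6
gripper_force: 0.0
```

```bash
python3 - <<'E'
from h import *
s=snap('wrist','w2.png');info()
E=np.array(s['extrinsics']);print('cam',np.round(ray(s,320,240,True)[0],3))
E
```

```text
t 6.5 tcp [0.3469 0.259  0.1788] ydir 115.4 gap 0.6 q [-0.44  0.25 -0.33  2.02  0.1   0.89  1.19]
cam [0.285 0.229 0.343]
```

View pics/w2.png

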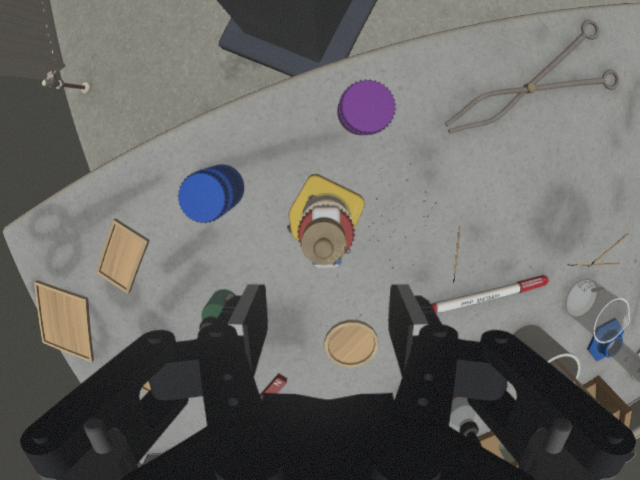

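The wrist view shows the brass at (323,245), a little left of the finger midline at u≈327. The eraser runs straight down the picture, so the closing direction lies across it.

```bash
cat >> h.py <<'E'
def rel(P):
    "xy (mm) of a world point in the tool frame, from the TCP"
    from scipy.spatial.transform import Rotation as R
    o=robot.get_obs();return R.from_quat(o['ee_rot']).inv().apply(np.r_[P[:2],o['tcp_pos'][2]]-o['tcp_pos'])[:2]*1000
E
python3 - <<'E'
from h import *
s=snap('wrist')
for t,z in [('brass_mass',.105),('nest_small_round',.006),('nest_oblong',.006),('nest_square',.006)]:
    for r in robot.regions_of(t,'wrist')[:1]:
        P,q=plane_rect(s,r['pixels'],z,True)
        print(t,round(r['p'],2),np.round(r['rect']),q,'rel',rel(np.array(q[:2])/1000).round(1))
for du in (0,): print('midline',[rel(atz(s,327.5,v,.108,True)).round(1) for v in (200,245)])
print('knob',atz(s,323,243,.12,True).round(4))
import cv2
a=s['color'][160:420,220:440];cv2.imwrite('pics/c4.png',cv2.resize(a,None,fx=2.3,fy=2.3,interpolation=2))
E
```

```text
brass_mass 0.74 [304. 218.  38.  46.] (348.3, 256.2, 31.3, 28.9, 25.4) rel [ 0.5 -3.3]
nest_small_round 0.61 [325. 317.  55.  49.] (464.0, 341.8, 59.3, 55.6, 25.2) rel [-140.7   24.6]
nest_oblong 0.75 [ 95. 217.  52.  77.] (484.4, 78.3, 49.4, 74.2, 84.9) rel [ -46.3 -222.3]
nest_square 0.96 [ 35. 276.  63.  81.] (614.3, 13.2, 98.8, 92.4, 13.1) rel [-135.9 -336.8]
midline [array([28. , -0.6]), array([-2.2, -0.6])]
knob [0.3463 0.2551 0.12  ]
```

View pics/c4.png

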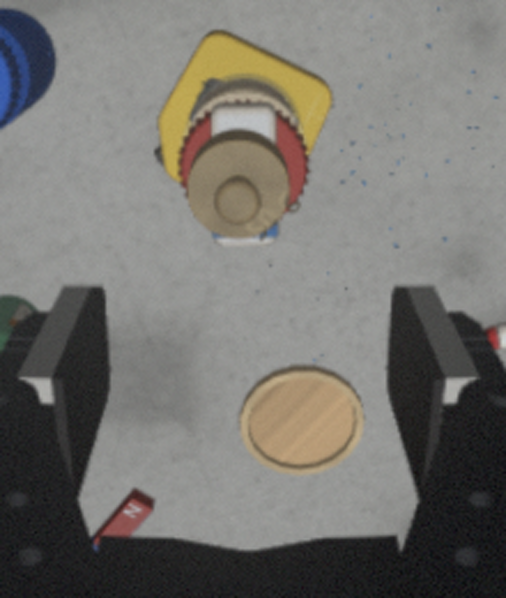

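drive_tool:
  rotation:
    - [0,0,0]
    - [0,0,0]
    - [0,0,0]
    - [0,0,0]
    - [0,0,0]
    - [0,0,0]
    - [0,0,0]
  translation:
    - [0.05,-0.1,0]
    - [0,0,-0.8]
    - [0,0,-0.8]
    - [0,0,-0.8]
    - [0,0,-0.5]
    - [0,0,-0.3]
    - [0,0,0]
  jaw: [0.6,0.6,0.6,0.6,0.6,0.6,0.55]

```text
time_s: 7.62
tcp_pos: [0.3482, 0.2566, 0.0987]
ee_rot: [-0.22, 0.976, -0.0, -0.0]
wrist_force: [-0.1, 0.2, 0.6]
finger_gap: 0.55
gripper_force: 0.0
```

```bash
python3 - <<'E'
from h import *
s=snap('wrist');info()
sd=snap('side')['color'][220:320,310:430]
a=cv2.resize(s['color'][220:440,220:440],(440,440),interpolation=2);b=cv2.resize(sd,(352,293),interpolation=2)
c=np.zeros((440,792,3),np.uint8);c[:,:440]=a;c[:293,440:]=b
cv2.imwrite('pics/c5.png',c)
E
```

```text
t 7.675 tcp [0.3483 0.2568 0.099 ] ydir 115.4 gap 0.548 q [-0.47  0.37 -0.3   2.14  0.17  0.66  1.13]
```

View pics/c5.png

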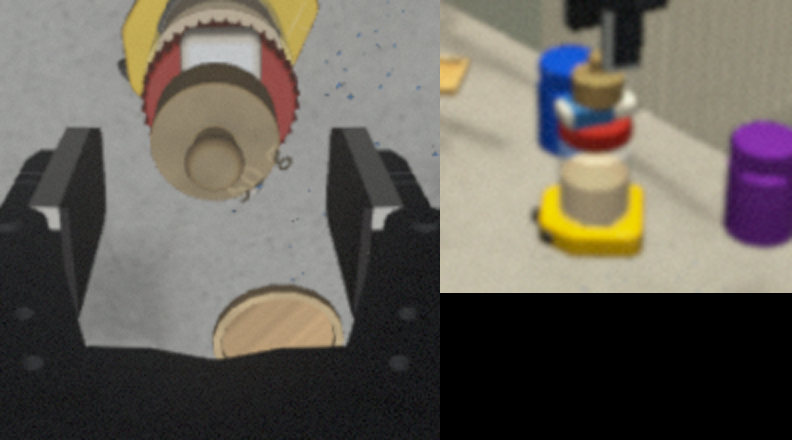

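The fingers straddle the brass evenly in u (midline 217 against brass 215 in the crop). But the side inset shows the fingertips ending near the knob, higher than intended or off along tool x. I'll check the heights against projections before closing.

```bash
cat >> h.py <<'E'
def projf(s,P):
    K=np.array(s['mtx']);E=np.array(s['extrinsics']);c=np.atleast_2d(P)@E[:3,:3].T+E[:3,3]
    r=np.hypot(c[:,0],c[:,1]);th=np.arctan2(r,c[:,2]);return np.c_[K[0,2]+K[0,0]*th*c[:,0]/r,K[1,2]+K[1,1]*th*c[:,1]/r]
E
python3 - <<'E'
from h import *
w=snap('wrist');s=snap('side');c=snap('scene')
t=robot.get_obs()['tcp_pos'];y=np.array([-.429,.903,0])
for n,P in [('tcp',t),('tipL',t+y*.023+[0,0,.003]),('tipR',t-y*.023+[0,0,.003]),('grasp',t+[0,0,.019]),('knob',[.348,.2565,.123]),('brassbase',[.348,.2565,.093])]:
    print(n,projf(w,P).round(1),'side',proj(s,P).round(1),'scene',proj(c,P).round(1))
for n in('side','scene'):
  for t in('brass_mass','jar'): print(n,t,[np.round(r['rect']).tolist() for r in robot.find_in(t,n)])
E
```

```text
tcp [[328.3 282.5]] side [[363.1 247.8]] scene [[288.6 276.2]]
tipL [[376.8 284.7]] side [[368.9 252.7]] scene [[279.7 283.1]]
tipR [[279.8 284.7]] side [[357.7 240.1]] scene [[296.9 266.9]]
grasp [[328.4 299.4]] side [[363.4 237.8]] scene [[288.3 267.3]]
knob [[328.1 303. ]] side [[363.7 235.1]] scene [[288.5 265.2]]
brassbase [[328.1 276.6]] side [[363.3 251. ]] scene [[289.  279.2]]
side brass_mass [[355.0, 238.0, 19.0, 16.0], [339.0, 282.0, 40.0, 27.0]]
side jar [[350.0, 257.0, 30.0, 37.0], [405.0, 260.0, 32.0, 44.0]]
scene brass_mass [[282.0, 262.0, 19.0, 27.0]]
scene jar [[312.0, 325.0, 27.0, 46.0], [323.0, 259.0, 22.0, 44.0], [273.0, 285.0, 33.0, 38.0]]
```

```bash
python3 - <<'E'
from h import *
a=snap('side')['color'][205:285,325:405];b=snap('scene')['color'][225:305,250:330]
cv2.imwrite('pics/c6.png',cv2.resize(np.hstack([a,b]),None,fx=5,fy=5,interpolation=2))
E
```

```text
(no output)
```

View pics/c6.png

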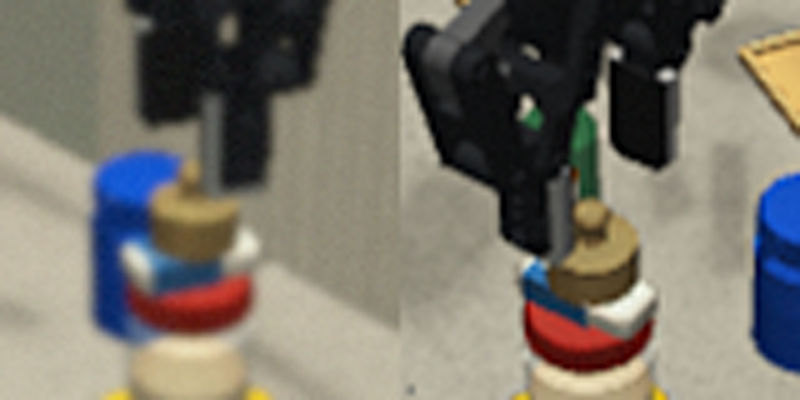

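Zoomed, both views show the fingertips at knob height, above the brass body. So the tips stand further back than the TCP at this opening, and I'll triangulate how far.

```bash
python3 - <<'E'
from h import *
from scipy.spatial.transform import Rotation as R
s=snap('side');c=snap('scene');w=snap('wrist');o=robot.get_obs();t=o['tcp_pos'];Rm=R.from_quat(o['ee_rot']).as_matrix()
def tri(ps):
    A=np.zeros((3,3));b=np.zeros(3)
    for im,p in ps:
        x,d=ray(im,*p);d/=np.linalg.norm(d);M=np.eye(3)-np.outer(d,d);A+=M;b+=M@x
    return np.linalg.solve(A,b)
P=tri([(s,(371.5,242.5)),(c,(277,274.5))]);print('near tip',P.round(4),'tool',(Rm.T@(P-t)*1000).round(1))
P=tri([(s,(325+190/5,205+165/5)),(c,(250+192/5,225+203/5))]);print('knob top',P.round(4))
P=tri([(s,(325+193/5,205+300/5)),(c,(250+188/5,225+345/5))]);print('lid',P.round(4))
for h in(0,5,10,15):
  print(h,[projf(w,t+Rm@(np.array([11,sy*23.5,-h])/1000)).round(1).tolist() for sy in(1,-1)])
E
```

```text
near tip [0.3353 0.2831 0.1248] tool [  0.3  29.5 -26.1]
knob top [0.3498 0.256  0.1186]
lid [0.3458 0.2607 0.0663]
0 [[[378.1, 260.6]], [[278.6, 260.6]]]
5 [[[379.5, 264.2]], [[277.2, 264.1]]]
10 [[[380.9, 268.0]], [[275.8, 267.9]]]
15 [[[382.5, 272.0]], [[274.3, 271.9]]]
```

Two independent measurements, triangulation (26 mm) and the wrist rows (about 27 mm), put the tips 26 mm behind the TCP. I'll lower 20 mm and then close slowly.

drive_tool:
  rotation:
    - [0,0,0]
    - [0,0,0]
    - [0,0,0]
    - [0,0,0]
    - [0,0,0]
    - [0,0,0]
    - [0,0,0]
    - [0,0,0]
  translation:
    - [0,0,-0.3]
    - [0,0,-0.3]
    - [0,0,-0.2]
    - [0,0,0]
    - [0,0,0]
    - [0,0,0]
    - [0,0,0]
    - [0,0,0]
  jaw: [0.55,0.55,0.5,0.48,0.45,0.43,0.41,0.41]
  grip_force: 20

```text
time_s: 9.32
tcp_pos: [0.3482, 0.2567, 0.0789]
ee_rot: [-0.22, 0.976, 0.0, 0.0]
wrist_force: [0.1, 1.2, -0.4]
finger_gap: 0.406
gripper_force: 0.0
```

```bash
python3 - <<'E'
from h import *
a=snap('side')['color'][215:275,335:395];b=snap('scene')['color'][235:295,260:320];w=snap('wrist')['color'][220:320,260:400]
c=np.zeros((400,800,3),np.uint8);c[:240,:480]=cv2.resize(np.hstack([a,b]),None,fx=4,fy=4,interpolation=2);c[:221,490:799]=cv2.resize(w,(309,221),interpolation=2)
cv2.imwrite('pics/c7.png',c[:245])
E
```

```text
(no output)
```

View pics/c7.png

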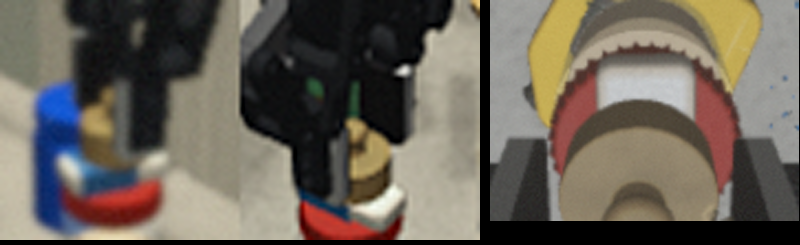

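The tips now reach the brass body, evenly about it: crop midline 641, brass 638. Closing and lifting.

drive_tool:
  rotation:
    - [0,0,0]
    - [0,0,0]
    - [0,0,0]
    - [0,0,0]
    - [0,0,0]
  translation:
    - [0,0,0]
    - [0,0,0]
    - [0,0,0]
    - [0,0,0]
    - [0,0,0]
  jaw: [0.38,0.36,0.33,0.25,0.25]
  grip_force: 25

```text
time_s: 10.1
tcp_pos: [0.3483, 0.2566, 0.0789]
ee_rot: [-0.22, 0.976, -0.0, 0.0]
wrist_force: [0.5, -2.0, 4.9]
finger_gap: 0.328
gripper_force: 24.5
```

drive_tool:
  rotation:
    - [0,0,0]
    - [0,0,0]
    - [0,0,0]
    - [0,0,0]
    - [0,0,0]
    - [0,0,0]
    - [0,0,0]
    - [0,0,0]
    - [0,0,0]
    - [0,0,0]
    - [0,0,0]
    - [0,0,0]
  translation:
    - [0,0,0.2]
    - [0,0,0.8]
    - [0,0,1]
    - [0.93,0.69,0]
    - [0.93,0.69,0]
    - [0.93,0.69,0]
    - [0.92,0.68,0]
    - [0.92,0.68,-0.5]
    - [0,0,-1]
    - [0,0,-1]
    - [0,0,-1]
    - [0,0,-1]
  jaw: [0.25,0.25,0.25,0.25,0.25,0.25,0.25,0.25,0.25,0.25,0.25,0.25]

```text
time_s: 11.6
tcp_pos: [0.4638, 0.3425, 0.0154]
ee_rot: [-0.22, 0.976, 0.0, -0.0]
wrist_force: [0.9, 0.8, -0.4]
finger_gap: 0.33
gripper_force: 24.8
```

drive_tool:
  rotation:
    - [0,0,0]
    - [0,0,0]
  translation:
    - [0,0,-0.4]
    - [0,0,0]
  jaw: [0.25,0.25]

```text
time_s: 11.85
tcp_pos: [0.4637, 0.3423, 0.006]
ee_rot: [-0.22, 0.976, -0.0, -0.001]
wrist_force: [0.0, -0.5, -0.6]
finger_gap: 0.331
gripper_force: 24.8
```

```bash
python3 - <<'E'
from h import *
info()
a=snap('side')['color'][270:350,250:330];b=snap('scene')['color'][245:325,180:260];w=snap('wrist')['color'][200:360,240:410]
for t in('nest_small_round',):
  for n,z in(('wrist',.006),('side',.006),('scene',.006)): print(n,[(round(r['p'],2),np.round(r['rect']).tolist()) for r in robot.find_in(t,n)][:2])
c=np.zeros((330,800,3),np.uint8);c[:225,:450]=cv2.resize(np.hstack([a,b]),(450,225),interpolation=2);c[:320,455:795]=cv2.resize(w,(340,320),interpolation=2)
cv2.imwrite('pics/c8.png',c)
E
```

```text
t 11.85 tcp [0.4637 0.3423 0.006 ] ydir 115.4 gap 0.331 q [-0.53  0.67 -0.24  1.86  0.25  0.64  1.1 ]
wrist [(0.74, [267.0, 223.0, 121.0, 68.0])]
side [(0.69, [271.0, 315.0, 38.0, 24.0]), (0.21, [212.0, 294.0, 44.0, 13.0])]
scene [(0.68, [203.0, 284.0, 31.0, 26.0])]
```

View pics/c8.png

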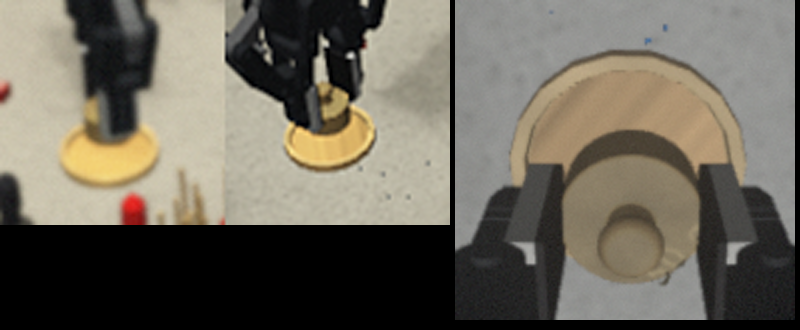

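The brass is held upright over the small round nest and centred in all three views. Lowering gently.

drive_tool:
  rotation:
    - [0,0,0]
    - [0,0,0]
    - [0,0,0]
    - [0,0,0]
  translation:
    - [0,0,-0.4]
    - [0,0,-0.2]
    - [0,0,-0.06]
    - [0,0,0]
  jaw: [0.25,0.25,0.25,0.25]

```text
time_s: 12.65
tcp_pos: [0.4637, 0.3421, -0.01]
ee_rot: [-0.22, 0.976, -0.0, -0.0]
wrist_force: [-1.7, -1.2, 5.7]
finger_gap: 0.326
gripper_force: 25.3
```

drive_tool:
  rotation:
    - [0,0,0]
    - [0,0,0]
    - [0,0,0]
    - [0,0,0]
    - [0,0,0]
    - [0,0,0]
    - [0,0,0]
    - [0,0,0]
    - [0,0,0]
  translation:
    - [0,0,0]
    - [0,0,0]
    - [0,0,0.4]
    - [0,0,1]
    - [0,0,1]
    - [0,0,1]
    - [0,0,1]
    - [0,0,0.5]
    - [0,0,0]
  jaw: [0.4,0.5,0.5,0.5,0.5,0.5,0.5,0.5,0.5]

```text
time_s: 13.78
tcp_pos: [0.4644, 0.3427, 0.1131]
ee_rot: [-0.22, 0.976, 0.0, 0.001]
wrist_force: [-0.2, 0.6, 0.4]
finger_gap: 0.504
gripper_force: 0.0
```

```bash
python3 - <<'E'
from h import *
s=snap('wrist');info()
for t,z in [('brass_mass',.018),('nest_small_round',.006),('rubber',.093),('jar',.08),('timer',.014),('bottle',.08)]:
    for r in robot.regions_of(t,'wrist')[:2]:
        P,q=plane_rect(s,r['pixels'],z,True);print(t,round(r['p'],2),np.round(r['rect']),q)
for n in('side','scene'):
    s=snap(n);r=robot.regions_of('rubber',n)[0];print(n,plane_rect(s,r['pixels'],.088)[1],r['rect'],robot.find_in('brass_mass',n)[0]['rect'])
E
```

```text
t 13.825 tcp [0.4639 0.3422 0.1122] ydir 115.4 gap 0.496 q [-0.49  0.53 -0.29  1.76  0.19  0.87  1.15]
brass_mass 0.56 [307. 206.  43.  45.] (462.9, 341.9, 31.4, 30.5, 25.4)
nest_small_round 0.72 [289. 191.  74.  74.] (465.7, 342.4, 56.6, 56.9, 16.8)
rubber 0.61 [256.   0.  42.  49.] (360.1, 264.3, 25.8, 21.3, 25.3)
jar 0.85 [108.   0.  83.  50.] (382.6, 186.3, 30.5, 63.1, 13.5)
jar 0.58 [241.   1.  78.  66.] (361.7, 265.2, 38.6, 43.9, 22.0)
timer 0.82 [239.  11. 100.  78.] (358.1, 265.2, 52.2, 73.5, 42.3)
bottle 0.68 [ 94. 154.  84.  43.] (469.1, 219.2, 24.4, 59.2, 40.3)
side (348.2, 264.0, 47.9, 36.2, 27.6) [351.9, 251.3, 25.4, 10.2] [279.6, 311.0, 19.9, 17.3]
scene (345.9, 260.1, 45.7, 28.6, 25.5) [276.9, 274.9, 24.4, 19.3] [211.2, 280.9, 21.2, 19.7]
```

Brass is seated in its nest, 3 mm off centre. Back to the pile for the eraser.

drive_tool:
  rotation:
    - [0,0,0]
    - [0,0,0]
    - [0,0,0]
    - [0,0,0]
    - [0,0,0]
    - [0,0,0]
    - [0,0,0]
    - [0,0,0]
  translation:
    - [0,0,0.8]
    - [0,0,0.7]
    - [-0.93,-0.68,0]
    - [-0.93,-0.68,0]
    - [-0.92,-0.68,0]
    - [-0.92,-0.68,0]
    - [-0.92,-0.68,0]
    - [0,0,0]
  jaw: [0.5,0.5,0.5,0.5,0.5,0.5,0.5,0.5]

```text
time_s: 15.42
tcp_pos: [0.3471, 0.2561, 0.15]
ee_rot: [-0.22, 0.976, -0.001, -0.0]
wrist_force: [0.8, 0.1, -0.1]
finger_gap: 0.497
gripper_force: 0.0
```

```bash
python3 - <<'E'
from h import *
s=snap('wrist','w9.png');info()
for t,z in [('rubber',.091),('jar',.08),('timer',.014),('magnet',.09)]:
    for r in robot.regions_of(t,'wrist')[:1]:
        P,q=plane_rect(s,r['pixels'],z,True);print(t,round(r['p'],2),np.round(r['rect']),q,rel(np.array(q[:2])/1000).round(1))
cv2.imwrite('pics/c9.png',cv2.resize(s['color'][170:320,230:430],None,fx=3,fy=3,interpolation=2))
E
```

```text
t 15.475 tcp [0.3484 0.2572 0.1502] ydir 115.4 gap 0.493 q [-0.44  0.29 -0.33  2.06  0.13  0.81  1.17]
rubber 0.76 [315. 213.  33.  70.] (348.6, 257.7, 44.5, 20.1, 25.4) [0.5 0.1]
jar 0.96 [169. 169.  70.  66.] (355.8, 167.3, 39.5, 54.4, 59.6) [ 33.  -84.8]
timer 0.75 [287. 178.  86.  71.] (350.1, 255.8, 60.3, 63.2, 89.5) [ 0.3 -2.4]
```

View pics/c9.png

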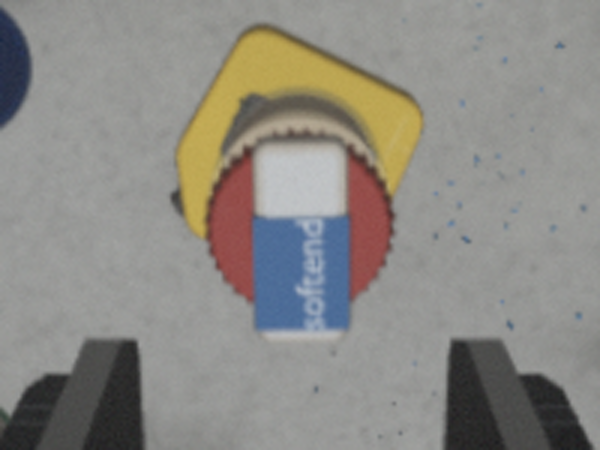

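The eraser is alone on the red lid, its long axis straight down the picture at crop u≈302. The finger midline is 293, so I'll shift about 1 mm, descend and close slowly.

drive_tool:
  rotation:
    - [0,0,0]
    - [0,0,0]
    - [0,0,0]
    - [0,0,0]
    - [0,0,0]
    - [0,0,0]
    - [0,0,0]
    - [0,0,0]
  translation:
    - [-0.02,0.04,-0.8]
    - [0,0,-0.9]
    - [0,0,-0.9]
    - [0,0,-0.5]
    - [0,0,-0.3]
    - [0,0,-0.13]
    - [0,0,0]
    - [0,0,0]
  jaw: [0.45,0.4,0.37,0.35,0.33,0.32,0.31,0.31]
  grip_force: 20

```text
time_s: 16.68
tcp_pos: [0.3482, 0.2586, 0.062]
ee_rot: [-0.22, 0.976, 0.0, 0.0]
wrist_force: [-1.0, 0.0, 0.2]
finger_gap: 0.312
gripper_force: 0.0
```

```bash
python3 - <<'E'
from h import *
info()
a=snap('side')['color'][225:295,335:395];b=snap('scene')['color'][250:320,260:320];w=snap('wrist')['color'][230:320,260:400]
cv2.imwrite('pics/c10.png',np.hstack([cv2.resize(np.hstack([a,b]),(480,280),interpolation=2),cv2.resize(w,(320,280),interpolation=2)]))
E
```

```text
t 16.675 tcp [0.3482 0.2586 0.062 ] ydir 115.4 gap 0.312 q [-0.49  0.43 -0.28  2.18  0.22  0.56  1.08]
```

View pics/c10.png

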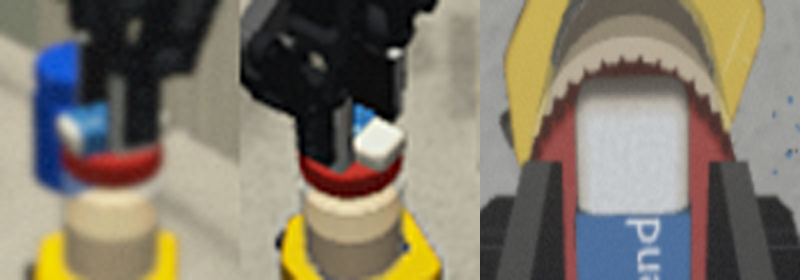

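The eraser is centred between the tips (edges 560 and 707, eraser 577 to 690). The tips are just above the lid, so I'll raise a touch and grip.

drive_tool:
  rotation:
    - [0,0,0]
    - [0,0,0]
    - [0,0,0]
    - [0,0,0]
    - [0,0,0]
    - [0,0,0]
    - [0,0,0]
  translation:
    - [0,0,0.1]
    - [0,0,0]
    - [0,0,0]
    - [0,0,0]
    - [0,0,0]
    - [0,0,0.2]
    - [0,0,0.4]
  jaw: [0.29,0.27,0.25,0.2,0.15,0.15,0.15]

```text
time_s: 17.7
tcp_pos: [0.3476, 0.2582, 0.0792]
ee_rot: [-0.22, 0.976, -0.0, -0.0]
wrist_force: [0.4, -0.4, -0.7]
finger_gap: 0.228
gripper_force: 20.1
```

drive_tool:
  rotation:
    - [0,0,0]
    - [0,0,0]
    - [0,0,0]
    - [0,0,-8]
    - [0,0,-8]
    - [0,0,-8]
    - [0,0,-7]
    - [0,0,0]
    - [0,0,0]
    - [0,0,0]
    - [0,0,0]
    - [0,0,0]
  translation:
    - [0,0,1]
    - [0,0,1]
    - [0,0,0.9]
    - [0.68,-0.9,0]
    - [0.68,-0.9,0]
    - [0.68,-0.9,0]
    - [0.68,-0.9,0]
    - [0.68,-0.9,0]
    - [0.68,-0.9,0]
    - [0.68,-0.9,0]
    - [0.68,-0.9,0]
    - [0,0,0]
  jaw: [0.15,0.15,0.15,0.15,0.15,0.15,0.15,0.15,0.15,0.15,0.15,0.15]

```text
time_s: 19.2
tcp_pos: [0.485, 0.0764, 0.152]
ee_rot: [0.051, 0.999, -0.0, 0.0]
wrist_force: [-0.0, -0.3, -1.4]
finger_gap: 0.226
gripper_force: 20.1
```

```bash
python3 - <<'E'
from h import *
s=snap('wrist','w11.png');info()
o=robot.get_obs();zt=o['tcp_pos'][2]
for t,z in [('nest_oblong',.006),('rubber',zt+.029),('nest_square',.006),('nest_big_round',.006),('bottle',.05)]:
    for r in robot.regions_of(t,'wrist')[:1]:
        P,q=plane_rect(s,r['pixels'],z,True);print(t,round(r['p'],2),np.round(r['rect']),q,rel(np.array(q[:2])/1000).round(1))
for n in ('side','scene'): print(n,[np.round(robot.find_in(t,n)[0]['rect']) for t in('rubber','jar','bottle')])
E
```

```text
t 19.25 tcp [0.4841 0.0779 0.1519] ydir 84.3 gap 0.224 q [-0.11  0.36 -0.13  1.93  0.06  0.86  1.2 ]
nest_oblong 0.86 [300. 174.  58.  81.] (485.0, 77.1, 47.3, 70.5, 84.3) [-1.5 -1.5]
rubber 0.79 [302. 253.  51. 104.] (483.9, 76.0, 20.1, 46.1, 84.2) [-0.8 -3.1]
nest_square 0.61 [220. 306. 116.  79.] (644.0, 47.1, 38.8, 50.4, 67.3) [-163.   -16.6]
nest_big_round 0.97 [394. 302.  51.  39.] (594.0, 153.6, 46.2, 38.6, 31.1) [-102.9   84.5]
bottle 0.94 [451. 180.  67.  49.] (478.0, 201.0, 63.0, 29.7, 60.9) [ 17.2 120.6]
side [array([351., 250.,  24.,  10.]), array([352., 258.,  26.,  38.]), array([285., 236.,  20.,  43.])]Traceback (most recent call last):
  File "<stdin>", line 7, in <module>
IndexError: list index out of range
```

drive_tool:
  rotation:
    - [0,0,0]
    - [0,0,0]
    - [0,0,0]
    - [0,0,0]
    - [0,0,0]
    - [0,0,0]
    - [0,0,0]
    - [0,0,0]
    - [0,0,0]
  translation:
    - [0.02,0,-1]
    - [0,0.02,-1]
    - [0,0,-1]
    - [0,0,-1]
    - [0,0,-1]
    - [0,0,-0.8]
    - [0,0,-0.5]
    - [0,0,-0.2]
    - [0,0,0]
  jaw: [0.15,0.15,0.15,0.15,0.15,0.15,0.15,0.15,0.15]

```text
time_s: 20.92
tcp_pos: [0.4846, 0.0789, -0.0109]
ee_rot: [0.049, 0.999, -0.0, 0.0]
wrist_force: [0.2, 0.2, -0.3]
finger_gap: 0.224
gripper_force: 20.1
```

drive_tool:
  rotation:
    - [0,0,0]
    - [0,0,0]
  translation:
    - [0,0,-0.08]
    - [0,0,0]
  jaw: [0.15,0.15]

```text
time_s: 21.18
tcp_pos: [0.4847, 0.0789, -0.0126]
ee_rot: [0.049, 0.999, 0.0, 0.0]
wrist_force: [-0.1, 0.2, -0.2]
finger_gap: 0.219
gripper_force: 20.1
```

drive_tool:
  rotation:
    - [0,0,0]
    - [0,0,0]
  translation:
    - [0,0,-0.06]
    - [0,0,0]
  jaw: [0.15,0.15]

```text
time_s: 21.42
tcp_pos: [0.4848, 0.0789, -0.0134]
ee_rot: [0.049, 0.999, 0.0, 0.001]
wrist_force: [-1.3, -0.0, 13.1]
finger_gap: 0.228
gripper_force: 21.4
```

Contact comes at the predicted height. Releasing and lifting away.

drive_tool:
  rotation:
    - [0,0,0]
    - [0,0,0]
    - [0,0,0]
    - [0,0,0]
    - [0,0,0]
    - [0,0,0]
    - [0,0,0]
    - [0,0,0]
    - [0,0,0]
  translation:
    - [0,0,0.05]
    - [0,0,0]
    - [0,0,0.3]
    - [0,0,1]
    - [0,0,1]
    - [0,0,1]
    - [0,0,1]
    - [0,0,1]
    - [0,0,0]
  jaw: [0.3,0.35,0.35,0.35,0.4,0.5,0.6,0.7,0.8]

```text
time_s: 22.55
tcp_pos: [0.4856, 0.0791, 0.1212]
ee_rot: [0.049, 0.999, 0.0, 0.002]
wrist_force: [0.0, -0.4, -0.9]
finger_gap: 0.799
gripper_force: 0.0
```

```bash
python3 - <<'E'
from h import *
s=snap('wrist','w12.png');info()
for t,z in [('nest_oblong',.006),('rubber',.014),('bottle',.05)]:
    for r in robot.regions_of(t,'wrist')[:1]:
        P,q=plane_rect(s,r['pixels'],z,True);print(t,round(r['p'],2),np.round(r['rect']),q,rel(np.array(q[:2])/1000).round(1))
E
```

```text
t 22.6 tcp [0.4848 0.0789 0.1201] ydir 84.4 gap 0.797 q [-0.12  0.4  -0.13  1.97  0.07  0.77  1.18]
nest_oblong 0.94 [294. 178.  61.  92.] (485.6, 77.1, 47.4, 72.3, 84.4) [-1.5 -1.5]
rubber 0.72 [316. 198.  26.  61.] (485.5, 78.6, 20.5, 45.4, 83.9) [-1.6 -0. ]
bottle 0.86 [462. 187.  73.  48.] (479.0, 201.0, 66.3, 29.0, 61.2) [ 16.8 121.2]
```

Eraser flat in its nest. Back to the pile for the jar.

drive_tool:
  rotation:
    - [0,0,0]
    - [0,0,2]
    - [0,0,2]
    - [0,0,2]
    - [0,0,2]
    - [0,0,0]
    - [0,0,0]
    - [0,0,0]
    - [0,0,0]
    - [0,0,0]
    - [0,0,0]
  translation:
    - [0,0,0.6]
    - [0,0,0.6]
    - [-0.68,0.89,0]
    - [-0.68,0.89,0]
    - [-0.68,0.89,0]
    - [-0.68,0.89,0]
    - [-0.68,0.89,0]
    - [-0.68,0.89,0]
    - [-0.68,0.89,0]
    - [-0.68,0.89,0]
    - [0,0,0]
  jaw: [0.8,0.8,0.8,0.8,0.8,0.8,0.8,0.8,0.8,0.8,0.8]

```text
time_s: 24.12
tcp_pos: [0.3468, 0.2582, 0.1486]
ee_rot: [-0.023, 1.0, -0.0, -0.001]
wrist_force: [0.8, -0.4, 0.1]
finger_gap: 0.796
gripper_force: 0.0
```

```bash
python3 - <<'E'
from h import *
s=snap('wrist','w13.png');info()
for t,z in [('jar',.080),('timer',.014)]:
    for r in robot.regions_of(t,'wrist')[:3]:
        P,q=plane_rect(s,r['pixels'],z,True);print(t,round(r['p'],2),np.round(r['rect']),q,rel(np.array(q[:2])/1000).round(1))
h=cv2.cvtColor(s['color'],cv2.COLOR_BGR2HSV)
for nm,lo,hi,z in(('red',0,8,.0805),('blue',105,125,.063),('purple',140,160,.063)):
    m=((h[...,0]>=lo)&(h[...,0]<=hi)&(h[...,1]>110)&(h[...,2]>70)).astype(np.uint8)
    if nm=='red': m|=((h[...,0]>=172)&(h[...,1]>110)&(h[...,2]>70)).astype(np.uint8)
    n,l,st,ce=cv2.connectedComponentsWithStats(m)
    for i in np.argsort(-st[1:,4])[:1]+1: P,q=plane_rect(s,l==i,z,True);print(nm,st[i],q,rel(np.array(q[:2])/1000).round(1))
E
```

```text
t 24.175 tcp [0.3477 0.2571 0.1486] ydir 92.5 gap 0.802 q [-0.51  0.29 -0.24  2.07  0.09  0.8   0.81]
jar 0.89 [295. 197.  66.  79.] (343.6, 257.8, 51.6, 40.9, 2.7) [4.7 1.6]
jar 0.82 [283.  64.  65.  66.] (253.8, 246.8, 40.2, 38.4, 2.7) [94.8 -5.7]
jar 0.57 [170. 214.  69.  73.] (355.0, 172.0, 38.7, 58.7, 45.6) [ -3.1 -84.7]
timer 0.9 [287. 185.  76.  67.] (345.4, 255.5, 56.8, 61.2, 3.9) [ 3.3 -0.5]
red [ 297  215   62   60 2805] (348.6, 258.0, 39.8, 39.8, 45.5) [-0.   1.9]
blue [ 168  214   65   69 2873] (361.1, 165.0, 39.9, 60.8, 45.5) [ -8.7 -91.5]
purple [ 287   67   60   60 2702] (251.4, 246.0, 39.4, 39.7, 65.0) [97.6 -6.1]
```

View pics/w13.png

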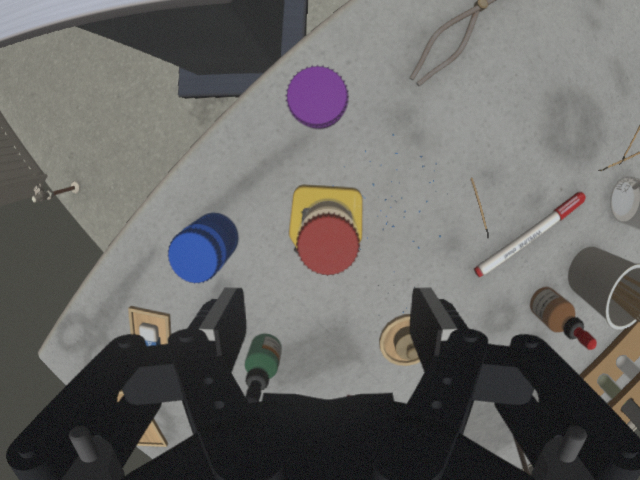

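The wrist picture shows the red-lidded jar on the yellow timer at (328,244), midway between the fingers (midline 328). The decoys are at (202,250) and (317,97), and the eraser and brass are in their nests.

drive_tool:
  rotation:
    - [0,0,0]
    - [0,0,0]
    - [0,0,0]
    - [0,0,0]
    - [0,0,0]
    - [0,0,0]
    - [0,0,0]
    - [0,0,0]
    - [0,0,0]
    - [0,0,0]
    - [0,0,0]
  translation:
    - [0.03,0.03,-0.8]
    - [0,0,-1]
    - [0,0,-1]
    - [0,0,-1]
    - [0,0,-0.7]
    - [0,0,-0.45]
    - [0,0,0]
    - [0,0,0]
    - [0,0,0]
    - [0,0,0]
    - [0,0,0]
  jaw: [0.8,0.8,0.8,0.8,0.75,0.7,0.65,0.62,0.59,0.57,0.56]
  grip_force: 20

```text
time_s: 25.65
tcp_pos: [0.3493, 0.2577, 0.0258]
ee_rot: [-0.021, 1.0, 0.0, 0.0]
wrist_force: [-0.4, 0.2, -0.0]
finger_gap: 0.563
gripper_force: 0.0
```

drive_tool:
  rotation:
    - [0,0,0]
    - [0,0,0]
    - [0,0,0]
    - [0,0,0]
    - [0,0,0]
    - [0,0,0]
  translation:
    - [0,0,0]
    - [0,0,0]
    - [0,0,0]
    - [0,0,0]
    - [0,0,0]
    - [0,0,0]
  jaw: [0.54,0.52,0.5,0.48,0.44,0.4]

```text
time_s: 26.4
tcp_pos: [0.3493, 0.2579, 0.0257]
ee_rot: [-0.021, 1.0, 0.0, 0.0]
wrist_force: [-0.8, 0.7, 6.7]
finger_gap: 0.505
gripper_force: 20.0
```

drive_tool:
  rotation:
    - [0,0,0]
    - [0,0,0]
    - [0,0,0]
    - [0,0,0]
    - [0,0,0]
    - [0,0,0]
    - [0,0,0]
    - [0,0,0]
  translation:
    - [0,0,0]
    - [0,0,0.2]
    - [0,0,0.5]
    - [0,0,0.9]
    - [0,0,1]
    - [0,0,1]
    - [0,0,0.9]
    - [0,0,0.3]
  jaw: [0.4,0.4,0.4,0.4,0.4,0.4,0.4,0.4]
  grip_force: 30

```text
time_s: 27.4
tcp_pos: [0.3496, 0.2578, 0.1471]
ee_rot: [-0.021, 1.0, 0.001, 0.001]
wrist_force: [1.0, -0.4, -1.0]
finger_gap: 0.503
gripper_force: 30.6
```

drive_tool:
  rotation:
    - [0,0,0]
    - [0,0,0]
    - [0,0,0]
    - [0,0,0]
    - [0,0,0]
    - [0,0,0]
    - [0,0,0]
    - [0,0,0]
    - [0,0,0]
    - [0,0,0]
    - [0,0,0]
    - [0,0,0]
  translation:
    - [0.5,-0.2,0]
    - [0.9,-0.4,0]
    - [1,-0.4,0]
    - [1,-0.4,0]
    - [1,-0.4,0]
    - [1,-0.4,0]
    - [1,-0.4,0]
    - [1,-0.4,0]
    - [1,-0.4,0]
    - [1,-0.4,0]
    - [0.8,-0.4,0]
    - [0.37,-0.16,0]
  jaw: [0.4,0.4,0.4,0.4,0.4,0.4,0.4,0.4,0.4,0.4,0.4,0.4]

```text
time_s: 28.9
tcp_pos: [0.6143, 0.1465, 0.1437]
ee_rot: [-0.02, 1.0, -0.001, -0.001]
wrist_force: [-0.7, -0.0, -1.0]
finger_gap: 0.505
gripper_force: 30.6
```

```bash
python3 - <<'E'
from h import *
s=snap('wrist','w14.png');info();print(robot.get_obs()['gripper_force'])
for t,z in [('nest_big_round',.006),('nest_square',.006),('bottle',.05)]:
    for r in robot.regions_of(t,'wrist')[:1]:
        P,q=plane_rect(s,r['pixels'],z,True);print(t,round(r['p'],2),np.round(r['rect']),q)
for n in ('side','scene'):
  s=snap(n)
  for t in ('nest_big_round','nest_square','timer','bottle'):
    for r in robot.regions_of(t,n)[:1]: print(n,t,plane_rect(s,r['pixels'],.012 if t=='timer' else .006)[1],np.round(r['rect']))
E
```

```text
t 28.95 tcp [0.6149 0.1464 0.1439] ydir 92.2 gap 0.5 q [-0.16  0.57 -0.19  1.57  0.12  1.01  1.23]
30.64363181591034
nest_big_round 0.77 [287. 176.  85.  74.] (608.9, 147.6, 71.5, 57.9, 89.5)
nest_square 0.89 [122. 152. 113. 123.] (616.6, 12.8, 95.4, 93.0, 13.5)
bottle 0.87 [386.  30.  54.  52.] (481.7, 200.3, 28.7, 47.0, 58.8)
side nest_big_round (612.6, 155.6, 68.7, 81.5, 27.8) [217. 247.  35.  25.]
side nest_square (611.6, 24.6, 92.1, 94.0, 11.9) [227. 222.  45.  20.]
side timer (349.7, 266.1, 66.7, 74.5, 4.5) [342. 278.  39.  27.]
side bottle (490.5, 137.9, 31.8, 180.0, 10.4) [285. 235.  19.  47.]
scene nest_big_round (611.9, 148.1, 72.2, 77.9, 61.4) [259. 207.  36.  23.]
scene nest_square (608.7, 15.6, 99.3, 92.8, 13.5) [302. 189.  52.  30.]
scene timer (348.0, 259.8, 64.5, 75.3, 87.4) [271. 300.  39.  35.]
```

drive_tool:
  rotation:
    - [0,0,0]
    - [0,0,0]
    - [0,0,0]
    - [0,0,0]
    - [0,0,0]
    - [0,0,0]
    - [0,0,0]
    - [0,0,0]
    - [0,0,0]
  translation:
    - [0,0.05,-0.5]
    - [0,0,-0.9]
    - [0,0,-1]
    - [0,0,-1]
    - [0,0,-0.8]
    - [0,0,-0.6]
    - [0,0,-0.3]
    - [0,0,-0.05]
    - [0,0,0]
  jaw: [0.4,0.4,0.4,0.4,0.4,0.4,0.4,0.4,0.4]

```text
time_s: 30.72
tcp_pos: [0.6139, 0.15, 0.0173]
ee_rot: [-0.021, 1.0, 0.0, 0.0]
wrist_force: [0.2, -0.7, -0.1]
finger_gap: 0.504
gripper_force: 30.6
```

drive_tool:
  rotation:
    - [0,0,0]
    - [0,0,0]
  translation:
    - [0,0,-0.08]
    - [0,0,0]
  jaw: [0.4,0.4]

```text
time_s: 30.98
tcp_pos: [0.6135, 0.1499, 0.015]
ee_rot: [-0.021, 1.0, 0.0, 0.0]
wrist_force: [-0.1, -0.1, -0.7]
finger_gap: 0.506
gripper_force: 30.6
```

drive_tool:
  rotation:
    - [0,0,0]
    - [0,0,0]
  translation:
    - [0,-0.05,-0.1]
    - [0,0,0]
  jaw: [0.4,0.4]

```text
time_s: 31.22
tcp_pos: [0.6134, 0.1483, 0.0121]
ee_rot: [-0.021, 1.0, -0.0, -0.0]
wrist_force: [0.4, 0.1, -0.9]
finger_gap: 0.504
gripper_force: 30.6
```

drive_tool:
  rotation:
    - [0,0,0]
    - [0,0,0]
  translation:
    - [0,0,-0.04]
    - [0,0,0]
  jaw: [0.4,0.4]

```text
time_s: 31.48
tcp_pos: [0.6135, 0.1485, 0.0119]
ee_rot: [-0.021, 1.0, -0.0, 0.0]
wrist_force: [-2.0, -0.6, 4.2]
finger_gap: 0.504
gripper_force: 31.2
```

Contact comes at 0.012, as predicted for the nest floor. Opening gradually and rising clear of the lid.

drive_tool:
  rotation:
    - [0,0,0]
    - [0,0,0]
    - [0,0,0]
    - [0,0,0]
    - [0,0,0]
    - [0,0,0]
    - [0,0,0]
    - [0,0,0]
    - [0,0,0]
    - [0,0,0]
  translation:
    - [0,0,0]
    - [0,0,0]
    - [0,0,0]
    - [0,0,0.3]
    - [0,0,0.7]
    - [0,0,1]
    - [0,0,1]
    - [0,0,1]
    - [0,0,1]
    - [0,0,0]
  jaw: [0.55,0.62,0.7,0.75,0.75,0.75,0.75,0.75,0.75,0.75]

```text
time_s: 32.72
tcp_pos: [0.615, 0.1491, 0.1397]
ee_rot: [-0.021, 1.0, 0.001, 0.003]
wrist_force: [-0.5, -0.0, 0.2]
finger_gap: 0.748
gripper_force: 0.0
```

```bash
python3 - <<'E'
from h import *
s=snap('wrist','w15.png');info()
h=cv2.cvtColor(s['color'],cv2.COLOR_BGR2HSV)
m=(((h[...,0]<=8)|(h[...,0]>=172))&(h[...,1]>110)&(h[...,2]>70)).astype(np.uint8)
n,l,st,ce=cv2.connectedComponentsWithStats(m);i=1+np.argmax(st[1:,4]);print('lid',st[i],plane_rect(s,l==i,.0665,True)[1])
for t,z in [('nest_big_round',.006),('nest_square',.006),('jar',.0665)]:
    for r in robot.regions_of(t,'wrist')[:1]:
        P,q=plane_rect(s,r['pixels'],z,True);print(t,round(r['p'],2),np.round(r['rect']),q,'min',P.min(0).round(3),'max',P.max(0).round(3))
E
```

```text
t 32.775 tcp [0.6141 0.1488 0.1381] ydir 92.4 gap 0.748 q [-0.16  0.57 -0.19  1.58  0.12  0.99  1.22]
lid [ 296  205   62   60 2731] (612.5, 147.9, 39.6, 39.9, 65.5)
nest_square 0.84 [118. 147. 113. 122.] (616.2, 12.3, 94.8, 90.1, 13.1) min [ 0.561 -0.041] max [0.671 0.065]
jar 0.82 [295. 190.  63.  76.] (608.0, 148.0, 50.7, 41.4, 2.4) min [0.583 0.127] max [0.634 0.169]
```

Jar is upright and centred in its nest. Now the timer.

drive_tool:
  rotation:
    - [0,0,0]
    - [0,0,0]
    - [0,0,0]
    - [0,0,0]
    - [0,0,0]
    - [0,0,0]
    - [0,0,0]
    - [0,0,0]
    - [0,0,0]
    - [0,0,0]
    - [0,0,0]
    - [0,0,0]
  translation:
    - [-0.96,0.39,0]
    - [-0.96,0.39,0]
    - [-0.96,0.39,0]
    - [-0.96,0.39,0]
    - [-0.96,0.39,0]
    - [-0.96,0.39,0]
    - [-0.96,0.39,0]
    - [-0.96,0.39,0]
    - [-0.96,0.39,0]
    - [-0.96,0.39,0]
    - [-0.96,0.39,0]
    - [0,0,0]
  jaw: [0.8,0.8,0.8,1,1,1,1,1,1,1,1,1]

```text
time_s: 34.42
tcp_pos: [0.3475, 0.2563, 0.1359]
ee_rot: [-0.022, 1.0, -0.0, -0.001]
wrist_force: [0.9, 0.6, -0.1]
finger_gap: 1.001
gripper_force: 0.0
```

```bash
python3 - <<'E'
from h import *
s=snap('wrist','w16.png');info()
h=cv2.cvtColor(s['color'],cv2.COLOR_BGR2HSV)
m=((h[...,0]>=18)&(h[...,0]<=32)&(h[...,1]>130)&(h[...,2]>90)).astype(np.uint8)
n,l,st,ce=cv2.connectedComponentsWithStats(m);i=1+np.argmax(st[1:,4]);print(st[i])
P,q=plane_rect(s,l==i,.014,True);print('yellow',q,P.min(0).round(4),P.max(0).round(4),rel(np.array(q[:2])/1000).round(1))
# width along y at slices of x
for x in np.arange(.318,.382,.008):
    k=np.abs(P[:,0]-x)<.003
    if k.any(): print(round(x,3),(P[k,1].min()*1000).round(1),(P[k,1].max()*1000).round(1))
for r in robot.regions_of('timer','wrist')[:1]: print(plane_rect(s,r['pixels'],.014,True)[1],r['p'])
E
```

```text
t 34.475 tcp [0.3489 0.2559 0.136 ] ydir 92.5 gap 1.002 q [-0.51  0.3  -0.24  2.09  0.1   0.76  0.81]
[ 291  188   75   77 3606]
yellow (351.2, 256.5, 59.6, 61.7, 89.4) [0.3202 0.2267] [0.382  0.2863] [-2.3  0.5]
0.318 234.5 277.3
0.326 229.2 284.1
0.334 228.5 284.7
0.342 227.9 285.2
0.35 227.3 285.8
0.358 226.7 286.3
0.366 227.6 285.0
0.374 232.7 279.9
(351.8, 256.2, 67.5, 61.2, 2.4) 0.88
```

drive_tool:
  rotation:
    - [0,0,0]
    - [0,0,0]
    - [0,0,0]
    - [0,0,0]
    - [0,0,0]
    - [0,0,0]
    - [0,0,0]
    - [0,0,0]
  translation:
    - [0.24,0.03,-1]
    - [0,0,-1]
    - [0,0,-1]
    - [0,0,-1]
    - [0,0,-1]
    - [0,0,-0.8]
    - [0,0,-0.36]
    - [0,0,0]
  jaw: [1,1,1,1,0.95,0.9,0.88,0.88]
  grip_force: 20

```text
time_s: 35.52
tcp_pos: [0.3557, 0.2562, -0.0182]
ee_rot: [-0.02, 1.0, -0.0, -0.0]
wrist_force: [0.3, 0.9, 0.8]
finger_gap: 0.878
gripper_force: 0.0
```

drive_tool:
  rotation:
    - [0,0,0]
    - [0,0,0]
  translation:
    - [0,0,-0.2]
    - [0,0,0]
  jaw: [0.88,0.88]

```text
time_s: 35.78
tcp_pos: [0.3557, 0.2567, -0.0225]
ee_rot: [-0.021, 1.0, 0.0, 0.0]
wrist_force: [-0.1, -0.2, -0.5]
finger_gap: 0.881
gripper_force: 0.0
```

```bash
python3 - <<'E'
from h import *
s=snap('wrist','w17.png');info()
h=cv2.cvtColor(s['color'],cv2.COLOR_BGR2HSV)
m=((h[...,0]>=18)&(h[...,0]<=32)&(h[...,1]>130)&(h[...,2]>90)).astype(np.uint8)
n,l,st,ce=cv2.connectedComponentsWithStats(m);i=1+np.argmax(st[1:,4]);print(st[i])
P,q=plane_rect(s,l==i,.014,True);print('yellow',q,rel(np.array(q[:2])/1000).round(1))
g=cv2.cvtColor(s['color'],cv2.COLOR_BGR2GRAY)
for v in(270,290,300): 
    r=g[v,200:460];print(v,(r[::4]).tolist())
E
```

```text
t 35.825 tcp [ 0.3556  0.2567 -0.0224] ydir 92.4 gap 0.879 q [-0.59  0.59 -0.13  2.24  0.23  0.32  0.69]
[  252   226   157   148 14787]
yellow (351.1, 256.7, 60.6, 62.5, 89.4) [4.5 0.2]
270 [140, 143, 144, 145, 143, 140, 141, 141, 143, 145, 145, 145, 145, 143, 151, 153, 153, 152, 153, 152, 154, 152, 151, 155, 154, 155, 151, 154, 153, 151, 151, 155, 154, 152, 151, 153, 152, 153, 153, 156, 156, 157, 156, 156, 155, 153, 154, 154, 165, 156, 160, 163, 134, 144, 144, 141, 144, 143, 139, 135, 95, 145, 146, 146, 140]
290 [141, 141, 140, 140, 76, 82, 82, 66, 93, 147, 145, 145, 144, 121, 155, 156, 155, 154, 156, 125, 68, 86, 139, 69, 139, 127, 92, 137, 141, 139, 140, 70, 135, 137, 69, 138, 136, 138, 138, 138, 73, 138, 139, 138, 93, 65, 62, 154, 153, 152, 156, 156, 137, 141, 144, 146, 70, 63, 82, 77, 84, 140, 147, 143, 141]
300 [140, 119, 78, 73, 70, 55, 43, 45, 38, 138, 143, 145, 144, 128, 158, 155, 158, 157, 154, 123, 66, 67, 136, 72, 128, 83, 132, 138, 138, 133, 78, 138, 137, 139, 64, 136, 140, 140, 118, 137, 63, 79, 135, 136, 69, 70, 61, 152, 152, 154, 154, 154, 131, 141, 140, 119, 37, 40, 32, 64, 68, 69, 102, 117, 142]
```

drive_tool:
  rotation:
    - [0,0,0]
    - [0,0,0]
  translation:
    - [0,0.02,-0.12]
    - [0,0,0]
  jaw: [0.88,0.88]

```text
time_s: 36.08
tcp_pos: [0.3554, 0.2572, -0.0258]
ee_rot: [-0.021, 1.0, 0.0, 0.0]
wrist_force: [-0.3, 1.1, -0.2]
finger_gap: 0.882
gripper_force: 0.0
```

drive_tool:
  rotation:
    - [0,0,0]
    - [0,0,0]
  translation:
    - [0,0,-0.08]
    - [0,0,0]
  jaw: [0.88,0.88]

```text
time_s: 36.33
tcp_pos: [0.3554, 0.2571, -0.0278]
ee_rot: [-0.021, 1.0, -0.0, -0.0]
wrist_force: [0.1, 0.6, 0.6]
finger_gap: 0.881
gripper_force: 0.0
```

drive_tool:
  rotation:
    - [0,0,0]
    - [0,0,0]
  translation:
    - [0,0,-0.08]
    - [0,0,0]
  jaw: [0.88,0.88]

```text
time_s: 36.58
tcp_pos: [0.3554, 0.2571, -0.0299]
ee_rot: [-0.021, 1.0, -0.0, -0.0]
wrist_force: [-0.6, -0.8, 0.8]
finger_gap: 0.875
gripper_force: 0.0
```

drive_tool:
  rotation:
    - [0,0,0]
    - [0,0,0]
  translation:
    - [0,0,-0.06]
    - [0,0,0]
  jaw: [0.88,0.88]

```text
time_s: 36.83
tcp_pos: [0.3554, 0.2571, -0.0313]
ee_rot: [-0.021, 1.0, -0.0, -0.0]
wrist_force: [-0.4, 0.1, -1.0]
finger_gap: 0.881
gripper_force: 0.0
```

drive_tool:
  rotation:
    - [0,0,0]
    - [0,0,0]
  translation:
    - [0,0,-0.06]
    - [0,0,0]
  jaw: [0.88,0.88]

```text
time_s: 37.08
tcp_pos: [0.3555, 0.2572, -0.0318]
ee_rot: [-0.021, 1.0, 0.0, 0.0]
wrist_force: [-2.0, -1.1, 15.9]
finger_gap: 0.878
gripper_force: 8.1
```

drive_tool:
  rotation:
    - [0,0,0]
    - [0,0,0]
  translation:
    - [0,0,-0.06]
    - [0,0,0]
  jaw: [0.88,0.88]

```text
time_s: 37.33
tcp_pos: [0.3556, 0.2572, -0.032]
ee_rot: [-0.021, 1.0, 0.0, 0.001]
wrist_force: [-6.4, -4.0, 40.6]
finger_gap: 0.881
gripper_force: 20.2
```

Tips touch the bench at TCP −0.0316, so the offset is now known. Raising 11.5 mm and gripping the timer.

drive_tool:
  rotation:
    - [0,0,0]
    - [0,0,0]
    - [0,0,0]
    - [0,0,0]
    - [0,0,0]
    - [0,0,0]
    - [0,0,0]
    - [0,0,0]
  translation:
    - [0,0,0.46]
    - [0,0,0]
    - [0,0,0]
    - [0,0,0]
    - [0,0,0]
    - [0,0,0]
    - [0,0,0]
    - [0,0,0]
  jaw: [0.88,0.84,0.8,0.76,0.72,0.68,0.62,0.6]
  grip_force: 30

```text
time_s: 38.33
tcp_pos: [0.3553, 0.2571, -0.0226]
ee_rot: [-0.021, 1.0, -0.0, -0.0]
wrist_force: [-1.4, -0.6, 5.5]
finger_gap: 0.697
gripper_force: 31.3
```

drive_tool:
  rotation:
    - [0,0,0]
    - [0,0,0]
    - [0,0,0]
    - [0,0,0]
    - [0,0,0]
    - [0,0,0]
    - [0,0,0]
  translation:
    - [0,0,0.1]
    - [0,0,0.3]
    - [0,0,0.8]
    - [0,0,1]
    - [0,0,1]
    - [0,0,0.8]
    - [0,0,0]
  jaw: [0.6,0.6,0.6,0.6,0.6,0.6,0.6]

```text
time_s: 39.2
tcp_pos: [0.3563, 0.2576, 0.0787]
ee_rot: [-0.021, 1.0, 0.001, 0.001]
wrist_force: [0.3, -1.3, 0.9]
finger_gap: 0.7
gripper_force: 32.5
```

```bash
python3 - <<'E'
from h import *
s=snap('wrist','w18.png');info();o=robot.get_obs();zt=o['tcp_pos'][2]
h=cv2.cvtColor(s['color'],cv2.COLOR_BGR2HSV)
m=((h[...,0]>=18)&(h[...,0]<=32)&(h[...,1]>130)&(h[...,2]>90)).astype(np.uint8)
n,l,st,ce=cv2.connectedComponentsWithStats(m);i=1+np.argmax(st[1:,4]);print(st[i])
P,q=plane_rect(s,l==i,zt+.0224+.014,True);print('yellow',q,rel(np.array(q[:2])/1000).round(1))
s=robot.snapshot('side');print([np.round(r['rect']) for r in robot.find_in('timer','side')],o['gripper_force'])
print(proj(s,np.array([.352,.2565,zt+.0224+.008])).round(1))
E
```

```text
t 39.25 tcp [0.3558 0.2572 0.0778] ydir 92.4 gap 0.694 q [-0.52  0.4  -0.22  2.15  0.15  0.6   0.76]
[  251   227   157   148 14857]
yellow (352.5, 257.3, 61.2, 63.4, 89.4) [3.3 0.2]
[array([342., 235.,  40.,  21.])] 32.49939355999231
[[361.1 243. ]]
```

drive_tool:
  rotation:
    - [0,0,0]
    - [0,0,0]
    - [0,0,0]
    - [0,0,3]
    - [0,0,4]
    - [0,0,3.7]
    - [0,0,0]
    - [0,0,0]
    - [0,0,0]
    - [0,0,0]
    - [0,0,0]
    - [0,0,0]
  translation:
    - [0,0,0.8]
    - [0,0,0.8]
    - [0.6,-0.55,0]
    - [1,-0.93,0]
    - [1,-0.93,0]
    - [1,-0.93,0]
    - [1,-0.93,0]
    - [1,-0.93,0]
    - [1,-0.93,0]
    - [1,-0.93,0]
    - [1,-0.93,0]
    - [1,-0.93,0]
  jaw: [0.6,0.6,0.6,0.6,0.6,0.6,0.6,0.6,0.6,0.6,0.6,0.6]

```text
time_s: 40.85
tcp_pos: [0.5955, 0.0333, 0.1157]
ee_rot: [-0.114, 0.993, 0.0, -0.001]
wrist_force: [-1.0, 0.0, -0.5]
finger_gap: 0.697
gripper_force: 32.6
```

drive_tool:
  rotation:
    - [0,0,0]
    - [0,0,0]
    - [0,0,0]
  translation:
    - [0.6,-0.55,0]
    - [0.37,-0.29,0]
    - [0,0,0]
  jaw: [0.6,0.6,0.6]

```text
time_s: 41.22
tcp_pos: [0.6195, 0.013, 0.1163]
ee_rot: [-0.114, 0.994, 0.0, -0.001]
wrist_force: [0.1, 0.1, -0.4]
finger_gap: 0.696
gripper_force: 32.6
```

```bash
python3 - <<'E'
from h import *
s=snap('wrist','w19.png');info()
zt=robot.get_obs()['tcp_pos'][2]
h=cv2.cvtColor(s['color'],cv2.COLOR_BGR2HSV)
m=((h[...,0]>=18)&(h[...,0]<=32)&(h[...,1]>150)&(h[...,2]>90)).astype(np.uint8)
n,l,st,ce=cv2.connectedComponentsWithStats(m);i=1+np.argmax(st[1:,4])
P,q=plane_rect(s,l==i,zt+.0224+.014,True);print('yellow',q,st[i],rel(np.array(q[:2])/1000).round(1))
for t,z in [('nest_square',.006),('bottle',.05)]:
    for r in robot.regions_of(t,'wrist')[:1]:
        P,q=plane_rect(s,r['pixels'],z,True);print(t,round(r['p'],2),np.round(r['rect']),q,'min',P.min(0).round(3),'max',P.max(0).round(3))
for n in('side','scene'):
    s=snap(n)
    for r in robot.regions_of('nest_square',n)[:1]: print(n,plane_rect(s,r['pixels'],.006)[1])
E
```

```text
t 41.275 tcp [0.6191 0.0138 0.1165] ydir 103.1 gap 0.693 q [ 0.09  0.58 -0.24  1.64  0.16  0.94  1.59]
yellow (615.4, -5.5, 31.4, 64.3, 85.8) [ 251  228   99  144 1461] [  7.9 -17.9]
nest_square 0.69 [269. 157. 120.  67.] (594.2, 6.1, 49.7, 88.7, 13.0) min [ 0.561 -0.041] max [0.624 0.054]
bottle 0.65 [565. 105.  75.  38.] (483.0, 195.3, 28.9, 82.3, 16.3) min [0.463 0.155] max [0.505 0.236]
side (611.9, 20.7, 86.4, 99.7, 16.6)
scene (608.7, 15.6, 97.0, 92.3, 12.3)
```

drive_tool:
  rotation:
    - [0,0,0]
    - [0,0,0]
    - [0,0,0]
    - [0,0,0]
    - [0,0,0]
    - [0,0,0]
    - [0,0,0]
    - [0,0,0]
    - [0,0,0]
  translation:
    - [0,-0.05,-0.6]
    - [0,0,-1]
    - [0,0,-1]
    - [0,0,-1]
    - [0,0,-0.8]
    - [0,0,-0.5]
    - [0,0,-0.3]
    - [0,0,-0.05]
    - [0,0,0]
  jaw: [0.6,0.6,0.6,0.6,0.6,0.6,0.6,0.6,0.6]

```text
time_s: 42.7
tcp_pos: [0.6201, 0.0119, -0.0135]
ee_rot: [-0.114, 0.994, -0.0, 0.0]
wrist_force: [-0.1, 0.1, 0.1]
finger_gap: 0.691
gripper_force: 32.6
```

drive_tool:
  rotation:
    - [0,0,0]
    - [0,0,0]
  translation:
    - [0,0,-0.08]
    - [0,0,0]
  jaw: [0.6,0.6]

```text
time_s: 42.95
tcp_pos: [0.6198, 0.0118, -0.0157]
ee_rot: [-0.114, 0.994, -0.0, 0.0]
wrist_force: [0.1, -1.3, -1.3]
finger_gap: 0.695
gripper_force: 32.6
```

drive_tool:
  rotation:
    - [0,0,0]
    - [0,0,0]
  translation:
    - [0,0,-0.1]
    - [0,0,0]
  jaw: [0.6,0.6]

```text
time_s: 43.2
tcp_pos: [0.6195, 0.0119, -0.0186]
ee_rot: [-0.114, 0.993, -0.0, -0.0]
wrist_force: [-0.2, -0.4, 0.4]
finger_gap: 0.694
gripper_force: 32.6
```

drive_tool:
  rotation:
    - [0,0,0]
    - [0,0,0]
  translation:
    - [0,0,-0.05]
    - [0,0,0]
  jaw: [0.6,0.6]

```text
time_s: 43.45
tcp_pos: [0.6198, 0.0119, -0.0195]
ee_rot: [-0.114, 0.993, -0.0, 0.0]
wrist_force: [-0.6, -0.2, 2.7]
finger_gap: 0.694
gripper_force: 32.9
```

Contact at the predicted floor height. Releasing, lifting and checking everything.

drive_tool:
  rotation:
    - [0,0,0]
    - [0,0,0]
    - [0,0,0]
    - [0,0,0]
    - [0,0,0]
    - [0,0,0]
    - [0,0,0]
    - [0,0,0]
    - [0,0,0]
    - [0,0,0]
  translation:
    - [0,0,0]
    - [0,0,0]
    - [0,0,0]
    - [0,0,0.4]
    - [0,0,1]
    - [0,0,1]
    - [0,0,1]
    - [0,0,1]
    - [0,0,1]
    - [0,0,0]
  jaw: [0.75,0.82,0.88,0.9,0.9,0.9,0.9,0.9,0.9,0.9]

```text
time_s: 44.7
tcp_pos: [0.6211, 0.012, 0.118]
ee_rot: [-0.114, 0.994, -0.0, 0.002]
wrist_force: [-0.3, -0.6, 0.7]
finger_gap: 0.902
gripper_force: 0.0
```

```bash
python3 - <<'E'
from h import *
s=snap('wrist','w20.png');info()
h=cv2.cvtColor(s['color'],cv2.COLOR_BGR2HSV)
m=((h[...,0]>=18)&(h[...,0]<=32)&(h[...,1]>150)&(h[...,2]>90)).astype(np.uint8)
n,l,st,ce=cv2.connectedComponentsWithStats(m);i=1+np.argmax(st[1:,4])
for z in(.014,.017):print('yellow',plane_rect(s,l==i,z,True)[1],st[i])
for t,z in [('nest_square',.006),('timer',.017),('rubber',.015),('nest_oblong',.006),('jar',.066)]:
    for r in robot.regions_of(t,'wrist')[:1]:
        P,q=plane_rect(s,r['pixels'],z,True);print(t,round(r['p'],2),np.round(r['rect']),q)
for n in('scene','side'):
    for t in 'brass_mass rubber jar timer bottle magnet'.split(): print(n,t,[(np.round(r['rect']).tolist(),round(r['p'],2)) for r in robot.find_in(t,n)][:3])
E
```

```text
t 44.75 tcp [0.6202 0.0119 0.1164] ydir 103.1 gap 0.902 q [ 0.09  0.58 -0.24  1.64  0.17  0.94  1.59]
yellow (632.0, -15.4, 1.1, 0.0, -123.6) [289 233   2   2   2]
yellow (631.2, -15.3, 1.1, 0.0, -123.6) [289 233   2   2   2]
nest_square 0.6 [271. 152. 118. 124.] (616.4, 11.7, 95.4, 88.9, 13.4)
timer 0.97 [286. 178.  86.  88.] (616.7, 11.1, 67.7, 61.1, 10.3)
rubber 0.97 [433.  46.  43.  66.] (487.7, 76.4, 23.4, 46.1, 84.4)
jar 0.75 [541.   0.  56.  15.] (416.4, 135.5, 9.9, 53.4, 28.1)
scene brass_mass [([209.0, 279.0, 18.0, 23.0], 0.65)]
scene rubber [([326.0, 233.0, 18.0, 18.0], 0.47)]
scene jar [([268.0, 190.0, 19.0, 37.0], 0.75), ([313.0, 323.0, 27.0, 48.0], 0.63), ([321.0, 259.0, 25.0, 41.0], 0.58)]
scene timer [([321.0, 140.0, 28.0, 18.0], 0.71)]
scene bottle [([275.0, 229.0, 16.0, 42.0], 0.55)]
scene magnet [([214.0, 240.0, 19.0, 24.0], 0.66)]
side brass_mass [([280.0, 310.0, 19.0, 21.0], 0.87)]
side rubber [([298.0, 237.0, 14.0, 7.0], 0.59)]
side jar [([219.0, 226.0, 30.0, 36.0], 0.75), ([343.0, 236.0, 25.0, 39.0], 0.7), ([406.0, 260.0, 31.0, 45.0], 0.61)]
side timer [([229.0, 159.0, 31.0, 20.0], 0.57)]
side bottle [([284.0, 236.0, 20.0, 45.0], 0.7)]
side magnet [([213.0, 293.0, 41.0, 14.0], 0.67)]
```

The wrist sees the timer centred in its nest. The scene and side timer hits are on the gripper, so I'll back off to get a clear view and recheck.

drive_tool:
  rotation:
    - [0,0,0]
    - [0,0,0]
    - [0,0,0]
    - [0,0,0]
    - [0,0,0]
    - [0,0,0]
  translation:
    - [0,0,1]
    - [0,0,1]
    - [0,-0.5,1]
    - [-0.5,-0.7,1]
    - [-0.5,-0.7,0.5]
    - [0,0,0]
  jaw: [0.9,0.9,0.9,0.9,0.9,0.9]

```text
time_s: 46.35
tcp_pos: [0.5942, -0.0378, 0.2286]
ee_rot: [-0.112, 0.994, -0.001, 0.001]
wrist_force: [0.8, 1.1, 0.1]
finger_gap: 0.895
gripper_force: 0.0
```

```bash
python3 - <<'E'
from h import *
s=snap('wrist','w21.png');info()
h=cv2.cvtColor(s['color'],cv2.COLOR_BGR2HSV)
m=((h[...,0]>=18)&(h[...,0]<=32)&(h[...,1]>130)&(h[...,2]>90)).astype(np.uint8)
n,l,st,ce=cv2.connectedComponentsWithStats(m);i=1+np.argmax(st[1:,4])
print('yellow',plane_rect(s,l==i,.017,True)[1],st[i])
for t,z in [('nest_square',.006),('timer',.017),('jar',.066),('bottle',.05)]:
    for r in robot.regions_of(t,'wrist')[:1]:
        P,q=plane_rect(s,r['pixels'],z,True);print(t,round(r['p'],2),np.round(r['rect']),q)
for n in('scene','side'):
    s=snap(n)
    print(n,'expect timer',proj(s,[.616,.012,.012]).round(1),[(np.round(r['rect']).tolist(),round(r['p'],2)) for r in robot.find_in('timer',n)][:3])
E
```

```text
t 46.4 tcp [ 0.5943 -0.0363  0.2277] ydir 103.0 gap 0.899 q [ 0.18  0.45 -0.26  1.55  0.12  1.16  1.7 ]
yellow (615.2, 10.8, 61.6, 60.3, 10.1) [ 340  203   58   58 2081]
nest_square 0.57 [328. 186.  83.  86.] (616.1, 11.4, 95.2, 89.1, 13.0)
timer 0.66 [535. 146.  61.  24.] (476.5, 222.8, 30.4, 93.1, 12.4)
jar 0.76 [522.  31.  57.  47.] (382.8, 138.7, 41.3, 79.8, 37.4)
bottle 0.98 [539. 147.  58.  27.] (479.7, 198.9, 29.1, 83.3, 14.3)
scene expect timer [[328.5 198.8]] [([314.0, 193.0, 30.0, 19.0], 0.95), ([257.0, 210.0, 38.0, 20.0], 0.24)]
side expect timer [[249.  224.5]] [([237.0, 215.0, 29.0, 19.0], 0.7)]
```

Timer sits inside its pocket, 1 mm off centre and flat. All four things are placed, and the bottle and magnet are where they were.

```bash
python3 -c "
from h import *
print(robot.job_done())"
```

```text
the job is handed in; nothing more can be done
None
```

I took the pile apart from the top down and set the brass mass, eraser, jar and timer each in its own nest, without tipping the jar or moving the bottle or magnet, and handed the job in at about 47 s; while I was finding the timer's height, the fingertips pressed the bench at 40.6 N wrist force, just over the 40 N limit given for the arm and gripper body.

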